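Put the refilled shakers and the cinnamon jar back in their tray and drop its guard bar

ROBOT

A 6-joint arm with a two-finger parallel gripper is mounted at the origin on the work surface. World frame = base frame: x ahead of the robot, y to its left, z up, the work surface at z = 0. Lengths are in m, angles in degrees, forces in N, time in s.
With the tool pointing down it reaches from about 0.4 to 0.825 m from the base axis. Payload 7 kg.
Tool frame: the origin (TCP) lies midway between the tips of the shut fingers; the grasp point (between the pads) lies 19 mm behind it (r.grip_depth is the distance from the TCP to the grasp point, in m); z points along the fingers, y is the line along which they close (so a half turn about z gives the same grasp; the last joint's range is limited). The gripper opens to 88 mm and grips with 3 to 60 N. Pads are 19 mm wide; open, the fingers measure 130 mm over their backs; the gripper's body (78 mm by 193 mm) begins 47 mm behind the grasp point.
Start: joints at [-51.331, 20.546, 0.682, 0, -70.136, -16.507], TCP at [0.255, -0.625, 0.227] pointing down, gripper open.
Joint ranges: [-176.03, 176.03], [-82.01, 121.73], [-58.28, 71.71], [-173.87, 95.51], [-174.79, -0.11], [-173.66, 173.66]. Speed limits (degrees/s): [136.94, 136.94, 172.46, 180, 180, 180].

INTERFACE

Orientations are given as [roll, pitch, yaw] about the fixed x, y, z axes, in that order (R = Rz(yaw) Ry(pitch) Rx(roll)).
In Python, from plant import r, capture, close_job, search_frame, outline_of gives the robot as it stands.
- The arm moves only by the shell command python3 -m creep 'ROWS' [FORCE]. ROWS is JSON, a list of rows, each a list of 7 numbers: the finger opening in mm, from 0 to 87.6, then the shift along the world's x, y, z in units of 25 mm (1.0 is 25 mm), then the turn, a rotation vector about the world's x, y, z in degrees. In form: [[hand, x, y, z, ax, ay, az], ...]. A call has 1 to 8 rows; each row shifts and turns the commanded pose from where the row before left it; what a row does not reach is not made up. A row lasts 1/12 s, in which the tool goes at most 41.7 mm and 7.16 degrees, less where a joint would pass 70% of its speed; a pose out of reach is approached as far as the arm can. A call is refused whole if a number of a shift passes 1 or a number of a turn 7.16, either way. A call with a gripper value outside its range is refused whole. The fingers move at their own pace and stop on an object; FORCE is the grip in N (left out, the last holds). Time passes only in rows, so rows that do not move let the fingers close. It gives the time, the measured TCP pose, the force, the opening and the grip force at its end, in the units of the state.
- r.get_state(): the state, without advancing time (a new reading comes with each control period).
- capture(name): name is "side" or "top" or "wrist"; returns a dict with "frame" (384x512x3 uint8, red, green, blue), "K" (3x3 intrinsics, pixels), "k1" (the pictures are not rectified: a ray, as slopes to the right and down, at radius r is drawn at 1 + k1 r^2 times it, then the intrinsics apply), "origin" and "rotation" of the camera in the world. Camera axes: x right, y down, z forward; pixel columns grow to the right and rows downward; lengths in m; the calibration is good to about 2 mm. A picture is of the moment at which its call begins. There is no depth.
- close_job(): hands the job in; it is judged then, once.
Trained networks look in a picture, given as the dict that the camera call returned (one of the last four; its "shot" number tells which), for a name from the list of things; names that differ only in an ending like _2 or _b are one class to them, and where a whole thing is asked for, a point or a joint stands for the part that bears it (a point fixed in the world has none). Each returns a list of dicts, best first, with "conf" (0 to 1); they miss things now and then, are a little off and sometimes report something else, mostly with a low value. They report only what shows in the picture. A call takes as long as a camera call. They do not tell look-alikes from the thing itself.
- search_frame(picture, target): "bbox" ([left, top, right, bottom] in pixels, round what is visible of it).
- outline_of(picture, target): "region" (384x512 bool, what is visible of it) and "bbox" ([left, top, right, bottom] in pixels, round what is visible of it).
The state is a dict: "time_s": time; "joints": joint angles; "qd": joint speeds; "joint_torque": joint torques, N m; "tcp_pos": TCP position; "eef_rot": TCP orientation; "contact_force": force on the tool from outside, world axes, zero at the start; "moment": the same for the moment, N m; "gripper_width": finger opening in m; "gripper_force": force on a finger pad.
Only numpy, scipy, OpenCV 4.12 (cv2) and the standard library are available. Lean on these libraries where they do the work, as an engineer would, in place of code of your own. Each camera call takes 0.05 s, during which the arm holds its last target. There are 200 camera calls.

TASK

The condiment set is out of its red tray: sort it back in, both square aluminium shakers into the narrow bay and the round glass cinnamon jar into the wide bay beside the salt grinder, each standing flat on the bay's floor with its cap up. One shaker has just been filled through the plug in its base and still stands on its head: turn it right way up, and do not drop or knock over anything. Then swing the guard bar down until it rests in its fork, leaving the grinder standing in its bay and the sugar bowl where it is.

Things in the scene. Friction and masses are not known exactly. Their poses are not given: they have to be found in the camera images.
- shaker_a: Brushed aluminium shaker, ON ITS HEAD at the start. Square body 42x42x70 mm, flats along its x and y; round steel cap (40 mm wide, 33 mm flat top, 20 mm long) on one end, black filling plug in the base; 90 mm overall. Origin: centre of the cap's top, z axis from cap to base (up now, down when right way up). Lies steadily on a flat, axis 21 mm up. Loose, 0.11-0.22 kg.
- shaker_a_base (a point): Centre of shaker_a's square base (90 mm from its origin along its own +z).
- shaker_b: The second shaker, same make and size, standing the right way up. Origin: centre of its square base; z axis from base to cap (up); flats along its x and y; body from 0 to 70 mm, cap from 70 to 90 mm. Loose, 0.11 to 0.22 kg.
- jar: Round clear glass jar with cinnamon sticks inside and a steel lid, upright. 58 mm diameter from 0 to 70 mm high, shoulder to 78 mm, lid 53 mm diameter up to 93 mm. Origin: centre of its bottom; z up. Too wide for the narrow bay. Loose, 0.17 to 0.34 kg.
- tray: Red metal tray, fixed, 137 (x) by 236 mm (y); walls and the divider along y 24 mm high, sheet 3 mm. Origin: centre of underside; -x is its front (robot side), with the narrow bay; the wide bay is at the rear. Two red lugs, 16 mm wide in y, 62 mm high, stand on the front wall (x -73 to -69, y +110 and -110 mm): at -y the guard bar's pivot, at +y its fork.
- narrow_bay (a point): Centre of the narrow bay's floor, 3 mm above the worktop; the bay is 52 mm wide (x) and 230 mm long (y) inside. Axes as the tray's.
- wide_bay (a point): Centre of the wide bay's floor, 3 mm above the worktop; the bay is 76 mm wide (x) and 230 mm long (y) inside. Axes as the tray's.
- guard_bar (a joint): Angle of the guard bar: flat steel, 5 mm thick (tray x), 14 mm deep, 222 mm long to its thumb tab, in front of the front wall, turning about tray x at bar_pivot. 0 = level along the front, in the fork; pi/2 = upright; starts leaning outward at 1.6-1.9, stop at 1.95. Stiff pivot: stays where left; 1 to 2 N square to its outer (-y, later upper) edge, 150 mm from the pivot, swings it down.
- bar_pivot (a point): Pivot of the guard bar, on its centre line, in the tray's -y front corner, 52 mm above the worktop.
- bar_tip (a point): On the guard bar's centre line at its free end, 222 mm from the pivot.
- fork (a point): Where the bar's centre line rests in the U-shaped fork, open at the top (62 mm high), at the tray's +y front corner, 52 mm above the worktop, 220 mm from the pivot.
- grinder: Rotary salt grinder with ribbed collar, 50 mm diameter, 102 mm high, standing in the -y half of the wide bay. Origin: centre of its bottom; z up. Stays there. Loose.
- sugar_bowl: White ceramic sugar bowl with clipped-on lid, 100 mm diameter, 95 mm high, on the worktop. Origin: centre of its bottom. To be left alone. Loose.
Things that resemble listed ones, but are neither listed nor needed, are in the scene too. What is shaped like the shaker_b but green, purple or turquoise is not meant.

How it is judged (in metres and radians):
On the way, in this order (a step that is already met when the one before it is completed fails the run):
1. both shakers stand cap up in the narrow bay and the jar stands in the wide bay, let go, the guard bar still up (x of shaker_a_base in the frame of narrow_bay between -0.01 and 0.01 m and y of shaker_a_base in the frame of narrow_bay between -0.1 and 0.1 m and z of shaker_a_base in the frame of narrow_bay between -0.004 and 0.004 m and angle between shaker_a's own z axis and vertical above 3.05 rad and x of shaker_b in the frame of narrow_bay between -0.01 and 0.01 m and y of shaker_b in the frame of narrow_bay between -0.1 and 0.1 m and z of shaker_b in the frame of narrow_bay between -0.004 and 0.004 m and angle between each of shaker_b, jar's own z axis and vertical below 0.09 rad and x of jar in the frame of wide_bay between -0.014 and 0.014 m and y of jar in the frame of wide_bay between -0.095 and 0.095 m and z of jar in the frame of wide_bay between -0.004 and 0.004 m and value of joint guard_bar above 0.5 rad and contact force between the fingers and shaker_a below 0.05 N and contact force between the fingers and shaker_b below 0.05 N and contact force between the fingers and jar below 0.05 N), for 0.2 s.
2. the guard bar rests in its fork (value of joint guard_bar below 0.05 rad), for 0.2 s.
At the end, for the whole second after the job is handed in: Shakers in the narrow bay, jar and grinder in the wide bay, all cap or top up (within 0.09 rad), undersides on the bay floor (within 4 mm), inside the bay walls, at rest; guard bar in its fork (within 0.05 rad of level); sugar bowl within 20 mm of its start (x of shaker_a_base in the frame of narrow_bay between -0.01 and 0.01 m and y of shaker_a_base in the frame of narrow_bay between -0.1 and 0.1 m and z of shaker_a_base in the frame of narrow_bay between -0.004 and 0.004 m and angle between shaker_a's own z axis and vertical above 3.05 rad and x of shaker_b in the frame of narrow_bay between -0.01 and 0.01 m and y of shaker_b in the frame of narrow_bay between -0.1 and 0.1 m and z of shaker_b in the frame of narrow_bay between -0.004 and 0.004 m and angle between each of shaker_b, jar, grinder's own z axis and vertical below 0.09 rad and x of jar in the frame of wide_bay between -0.014 and 0.014 m and y of jar in the frame of wide_bay between -0.095 and 0.095 m and z of jar in the frame of wide_bay between -0.004 and 0.004 m and x of grinder in the frame of wide_bay between -0.018 and 0.018 m and y of grinder in the frame of wide_bay between -0.097 and 0.097 m and z of grinder in the frame of wide_bay between -0.004 and 0.004 m and linear speed of each of shaker_a, shaker_b, jar, grinder below 0.02 m/s and value of joint guard_bar below 0.05 rad and distance of sugar_bowl from where it was at the start of the episode below 0.02 m); the robot touches nothing.
It fails at once if the upside-down shaker is dropped, thrown or knocked over (moves faster than 0.6 m/s while no finger touches it) (linear speed of shaker_a above 0.6 m/s and contact force between the fingers and shaker_a below 0.05 N).
It fails at once if the upright shaker is dropped, thrown or knocked over (moves faster than 0.6 m/s while no finger touches it) (linear speed of shaker_b above 0.6 m/s and contact force between the fingers and shaker_b below 0.05 N).
It fails at once if the cinnamon jar is dropped, thrown or knocked over (moves faster than 0.6 m/s while no finger touches it) (linear speed of jar above 0.6 m/s and contact force between the fingers and jar below 0.05 N).
It fails at once if the sugar bowl is shifted by more than 20 mm or tipped (distance of sugar_bowl from where it was at the start of the episode above 0.02 m or angle between sugar_bowl's own z axis and vertical above 0.3 rad).
It fails at once if the salt grinder is knocked over or lifted out of its bay (angle between grinder's own z axis and vertical above 0.35 rad or z of grinder in the frame of wide_bay above 0.02 m).
It also fails if it takes over 72 s, if anything falls off the work surface, if the arm or the gripper's body presses on something with over 40 N, if the wrist force passes 120 N, or if a joint passes its speed limit or range.

## Working session

There is one attempt and no reset: what is moved stays moved. The work goes in short steps, Python scripts to look and compute and a shell command to move; the robot and the scene stay as the last step left them, time stands still between calls to the robot, and variables do not carry over. Pictures are saved under pics/ and viewed, at most 10 in all, crops included, and the job is handed in when it is done.

```bash
ls; mkdir -p pics; cat > h.py <<'E'
import numpy as np, cv2
from plant import r, capture, close_job, search_frame, outline_of
def save(p,n,crop=None,s=1):
    f=p["frame"][:,:,::-1]
    if crop: f=f[crop[1]:crop[3],crop[0]:crop[2]]
    cv2.imwrite("pics/"+n, cv2.resize(f,None,fx=s,fy=s,interpolation=cv2.INTER_CUBIC))
def ray(p,u,v):
    K=np.array(p["K"]); d=np.array([(u-K[0,2])/K[0,0],(v-K[1,2])/K[1,1]])
    x=d.copy()
    for _ in range(20): x=d/(1+p["k1"]*(x@x))
    w=np.array(p["rotation"])@np.array([x[0],x[1],1.]); return np.array(p["origin"]),w/np.linalg.norm(w)
def atz(p,u,v,z):
    o,d=ray(p,u,v); return o+d*(z-o[2])/d[2]
def tri(obs):
    A=np.zeros((3,3));b=np.zeros(3);L=[]
    for p,u,v in obs:
        o,d=ray(p,u,v);M=np.eye(3)-np.outer(d,d);A+=M;b+=M@o;L.append((o,M))
    x=np.linalg.solve(A,b); return x,[float(np.linalg.norm(M@(x-o))) for o,M in L]
def proj(p,X):
    c=np.array(p["rotation"]).T@(np.array(X)-np.array(p["origin"])); s=c[:2]/c[2]; s=s*(1+p["k1"]*(s@s)); K=np.array(p["K"])
    return np.array([K[0,0]*s[0]+K[0,2],K[1,1]*s[1]+K[1,2]])
E
python3 - <<'E'
from h import *
np.set_printoptions(precision=3,suppress=True)
P={n:capture(n) for n in("side","top","wrist")}
for n,p in P.items(): print(n,np.array(p["origin"]),np.array(p["rotation"])[:,2],p["K"][0][0],p["k1"])
cv2.imwrite("pics/a.png",np.hstack([cv2.resize(P[n]["frame"],(400,300))[:,:,::-1] for n in("side","wrist")]))
save(P["top"],"top0.png",None,1.5)
save(P["side"],"side0.png",None,1.5)
for n in("side","top","wrist"):
  for t in("shaker_a","shaker_b","jar","tray","guard_bar","grinder","sugar_bowl"):
    print(n,t,[(np.round(x["bbox"]).tolist(),round(x["conf"],2)) for x in search_frame(P[n],t)])
print(r.get_state())
E
```

```text
picsTraceback (most recent call last):
  File "<stdin>", line 4, in <module>
IndexError: too many indices for array: array is 1-dimensional, but 2 were indexed
```

```bash
python3 - <<'E'
from h import *
p=capture("side"); print({k:v for k,v in p.items() if k!="frame"}); p=capture("wrist"); print({k:v for k,v in p.items() if k!="frame"}); print(r.get_state())
E
```

```text
{'K': array([[366.78567038,   0.        , 257.90510793],
       [  0.        , 366.78567038, 191.11960703],
       [  0.        ,   0.        ,   1.        ]]), 'k1': -0.06203886381885183, 'origin': array([0.35697293, 0.63984793, 0.78458838]), 'rotation': array([-135.16563706,   -0.19883356, -164.44835789]), 'shot': 4}
{'K': array([[343.35159051,   0.        , 259.20468809],
       [  0.        , 343.35159051, 198.13534694],
       [  0.        ,   0.        ,   1.        ]]), 'k1': 0.022390226774853875, 'origin': array([ 0.18200001, -0.65441048,  0.38447527]), 'rotation': array([ 1.63335238e+02, -1.15507352e-01,  1.12146342e+02]), 'shot': 5}
{'time_s': 0.25, 'joints': array([-5.13292826e+01,  2.05676103e+01,  6.59677551e-01, -7.28764625e-03,
       -7.01358259e+01, -1.65077633e+01]), 'qd': array([-0.05133545, -0.12246565,  0.0528075 ,  0.01220255, -0.00173194,
       -0.1068689 ]), 'joint_torque': array([-3.38851642e-04, -5.82079017e+01,  2.92843455e+01,  6.98989704e+00,
        8.51129356e-03, -1.31924021e-04]), 'tcp_pos': array([ 0.25452904, -0.62492152,  0.22612885]), 'eef_rot': array([ 1.79956098e+02, -5.86413279e-03, -1.57839523e+02]), 'contact_force': array([-0.140801  , -1.01905459, -0.0957635 ]), 'moment': array([0.03384593, 0.04670086, 0.01973115]), 'gripper_force': 0.0, 'gripper_width': 0.08757917252084106}
```

```bash
cat >> h.py <<'E'
from scipy.spatial.transform import Rotation as Rn
_cap=capture
def capture(n):
    p=_cap(n); return p
def Rm(p): return Rn.from_euler("xyz",p["rotation"],degrees=True).as_matrix()
np.set_printoptions(precision=4,suppress=True)
E
sed -i 's/np.array(p\["rotation"\])/Rm(p)/g' h.py
python3 - <<'E'
from h import *
P={n:capture(n) for n in("side","top","wrist")}
for n,p in P.items(): print(n,np.array(p["origin"]),Rm(p)[:,2])
save(P["top"],"top0.png",None,1.5)
save(P["side"],"side0.png",None,1.5)
for n in("side","top","wrist"):
  for t in("shaker_a","shaker_b","jar","tray","guard_bar","grinder","sugar_bowl"):
    print(n,t,[(np.round(x["bbox"]).tolist(),round(x["conf"],2)) for x in search_frame(P[n],t)])
E
```

```text
side [0.357  0.6398 0.7846] [ 0.1867 -0.6799 -0.7091]
top [0.3783 0.0124 1.2267] [ 0.1407 -0.0033 -0.9901]
wrist [ 0.182  -0.6545  0.3848] [ 0.2652  0.1094 -0.958 ]
side shaker_a [([297.0, 290.0, 320.0, 328.0], 0.94), ([276.0, 210.0, 291.0, 239.0], 0.78), ([259.0, 250.0, 282.0, 287.0], 0.78), ([188.0, 255.0, 211.0, 290.0], 0.7), ([307.0, 254.0, 333.0, 289.0], 0.59)]
side shaker_b [([297.0, 290.0, 320.0, 328.0], 0.94), ([276.0, 210.0, 291.0, 239.0], 0.78), ([259.0, 250.0, 282.0, 287.0], 0.78), ([188.0, 255.0, 211.0, 290.0], 0.7), ([307.0, 254.0, 333.0, 289.0], 0.59)]
side jar []
side tray [([231.0, 88.0, 305.0, 204.0], 0.79)]
side guard_bar [([298.0, 94.0, 299.0, 103.0], 0.66)]
side grinder [([251.0, 129.0, 267.0, 164.0], 0.98), ([233.0, 138.0, 296.0, 205.0], 0.63)]
side sugar_bowl [([162.0, 190.0, 203.0, 224.0], 0.71)]
top shaker_a [([188.0, 215.0, 209.0, 234.0], 0.89), ([238.0, 217.0, 257.0, 234.0], 0.76), ([387.0, 193.0, 449.0, 209.0], 0.72), ([165.0, 153.0, 187.0, 172.0], 0.68), ([192.0, 259.0, 214.0, 279.0], 0.64), ([156.0, 252.0, 178.0, 276.0], 0.58)]
top shaker_b [([188.0, 215.0, 209.0, 234.0], 0.89), ([238.0, 217.0, 257.0, 234.0], 0.76), ([387.0, 193.0, 449.0, 209.0], 0.72), ([165.0, 153.0, 187.0, 172.0], 0.68), ([192.0, 259.0, 214.0, 279.0], 0.64), ([156.0, 252.0, 178.0, 276.0], 0.58)]
top jar [([124.0, 199.0, 150.0, 223.0], 0.91)]
top tray [([286.0, 153.0, 447.0, 213.0], 0.79), ([377.0, 192.0, 448.0, 208.0], 0.5)]
top guard_bar [([404.0, 201.0, 415.0, 204.0], 0.5), ([287.0, 153.0, 446.0, 211.0], 0.3), ([237.0, 215.0, 257.0, 236.0], 0.24)]
top grinder [([347.0, 157.0, 370.0, 181.0], 0.81)]
top sugar_bowl [([285.0, 152.0, 446.0, 212.0], 0.62)]
wrist shaker_a []
wrist shaker_b []
wrist jar []
wrist tray []
wrist guard_bar []
wrist grinder []
wrist sugar_bowl []
```

View pics/top0.png

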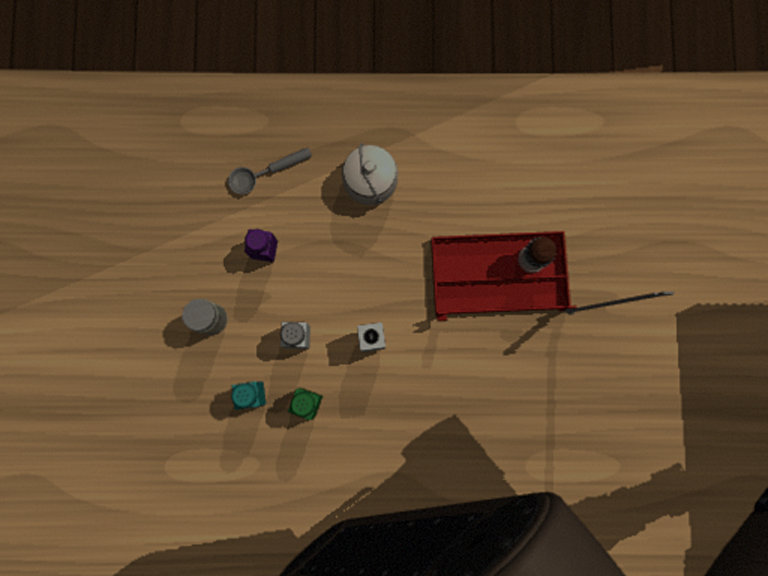

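View pics/side0.png

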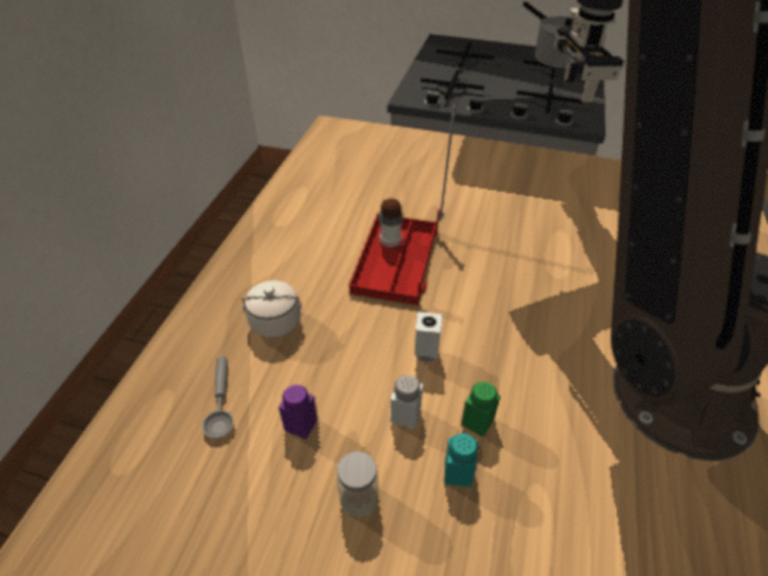

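```bash
python3 - <<'E'
from h import *
t=capture("top"); s=capture("side")
a=cv2.resize(t["frame"][185:250,115:270],(790,331),interpolation=cv2.INTER_CUBIC)
b=cv2.resize(s["frame"][130:230,220:320],(395,260),interpolation=cv2.INTER_CUBIC); c=cv2.resize(t["frame"][140:225,280:455],(395,260),interpolation=cv2.INTER_CUBIC)
cv2.imwrite("pics/c.png",np.vstack([a,np.hstack([b,c])])[:,:,::-1])
for n,u,v,z in [("A",247.3,225,.09),("B",195.5,223,.09),("jar",135,211,.093),("bowl",246,112,.09),("green",204,269,.09),("turq",164,263,.09),("tray fl",290,159,.024),("fr",376,156,.024),("bl",292,210,.024),("br",379,205,.024),("tip",447,195.5,.27),("purp",174,161,.09)]: print(n,atz(t,u,v,z))
for n,u,v,z in [("A",286,214,.09),("B",271,255,.09),("jar",238,312,.093)]: print(n,atz(s,u,v,z))
E
```

```text
A [0.4459 0.0316 0.09  ]
B [0.4505 0.16   0.09  ]
jar [0.4797 0.3094 0.093 ]
bowl [0.7354 0.0367 0.09  ]
green [0.3385 0.1366 0.09  ]
turq [0.3529 0.2344 0.09  ]
tray fl [ 0.6267 -0.0805  0.024 ]
fr [ 0.6355 -0.3103  0.024 ]
bl [ 0.4897 -0.0848  0.024 ]
br [ 0.5039 -0.3138  0.024 ]
tip [ 0.4989 -0.3889  0.27  ]
purp [0.6067 0.2175 0.09  ]
A [0.45   0.0329 0.09  ]
B [0.456  0.1637 0.09  ]
jar [0.4856 0.3182 0.093 ]
```

View pics/c.png

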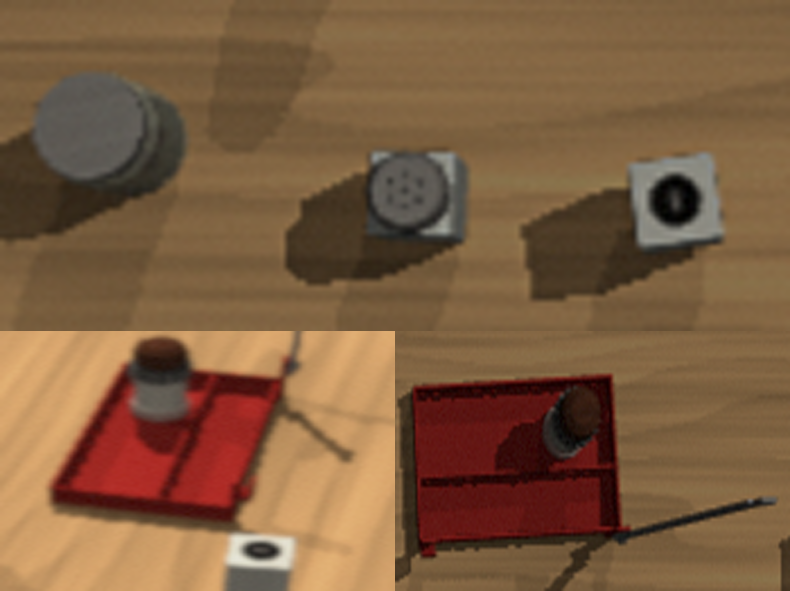

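```bash
python3 -m creep '[[87.6,0.3,0.6,1,0,0,7],[87.6,0.3,0.8,1,0,0,7],[87.6,0.4,1,1,0,0,7],[87.6,0.4,1,1,0,0,7],[87.6,0.5,1,0.5,0,0,7],[87.6,0.5,1,0.5,0,0,7],[87.6,0.5,1,0,0,0,7],[87.6,0.5,1,0,0,0,7]]' 20
python3 -m creep '[[87.6,0.5,1,0,0,0,7],[87.6,0.5,1,0,0,0,4.8],[87.6,0.5,1,0,0,0,0],[87.6,0.5,1,0,0,0,0],[87.6,0.5,1,0,0,0,0],[87.6,0.5,1,0,0,0,0],[87.6,0.5,1,0,0,0,0],[87.6,0.5,1,0,0,0,0]]'
python3 -m creep '[[87.6,0.3,1,0,0,0,0],[87.6,0,0,0,0,0,0],[87.6,0,0,0,0,0,0]]'
python3 - <<'E'
from h import *
print([x for x in dir(r) if x[0]!='_'])
p=capture("wrist"); np.save("w1.npy",p,allow_pickle=True); save(p,"w1.png",None,1.5)
s=r.get_state(); print(s["tcp_pos"],s["eef_rot"],s["joints"],p["origin"],p["rotation"])
for t in("tray","guard_bar","grinder","shaker_a"):print(t,[(np.round(x["bbox"]).tolist(),round(x["conf"],2)) for x in search_frame(p,t)])
E
```

```text
time_s: 2.22
tcp_pos: [0.3402, -0.4391, 0.3528]
eef_rot: [-179.9, -0.1, -101.5]
contact_force: [0.5, 0.4, -0.5]
gripper_width: 0.0875
gripper_force: 0.0
time_s: 2.88
tcp_pos: [0.4399, -0.2388, 0.3519]
eef_rot: [-180.0, -0.0, -90.0]
contact_force: [0.9, -0.5, 0.5]
gripper_width: 0.0877
gripper_force: 0.0
time_s: 3.13
tcp_pos: [0.4475, -0.214, 0.3518]
eef_rot: [-180.0, -0.0, -89.9]
contact_force: [-0.5, -1.0, 1.6]
gripper_width: 0.0879
gripper_force: 0.0
['Unreachable', 'get_state', 'grip_depth']
[ 0.4472 -0.2148  0.3517] [-179.9816   -0.0057  -89.9504] [ -2.9035  -0.0782  -8.8413   0.0048 -81.2184   2.9524] [ 0.4469 -0.2918  0.5103] [ 163.2815    0.0125 -179.8986]
tray [([113.0, 0.0, 241.0, 249.0], 0.73)]
guard_bar [([188.0, 4.0, 223.0, 86.0], 0.6)]
grinder [([118.0, 102.0, 172.0, 145.0], 0.76)]
shaker_a [([243.0, 310.0, 273.0, 344.0], 0.97)]
```

View pics/w1.png

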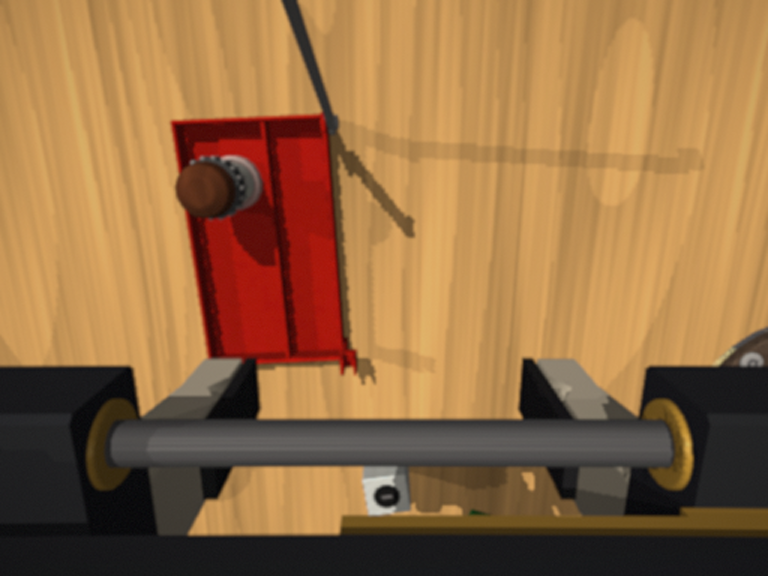

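```bash
cat >> h.py <<'E'
from scipy.optimize import minimize
def circ(rad,z,n=32):
    a=np.arange(n)*2*np.pi/n; return np.c_[rad*np.cos(a),rad*np.sin(a),np.full(n,z)]
def sq(x,y,z): return np.array([[i*x,j*y,z] for i in(-1,1) for j in(-1,1)])
SHB=np.vstack([sq(.021,.021,0),sq(.021,.021,.07),circ(.02,.078),circ(.0165,.09)])
SHA=np.vstack([circ(.0165,0),circ(.02,.012),sq(.021,.021,.02),sq(.021,.021,.09)])
JAR=np.vstack([circ(.029,0),circ(.029,.07),circ(.0265,.093)])
TRAY=np.vstack([sq(.0685,.118,0),sq(.0685,.118,.024)])
def hullmask(p,pts,S=4):
    q=np.array([proj(p,X) for X in pts]); h=cv2.convexHull(((q+.5)*S*16).astype(np.int32)).reshape(-1,2)
    m=np.zeros((384*S,512*S),np.uint8); cv2.fillConvexPoly(m,h,255,shift=4); return cv2.resize(m,(512,384),interpolation=cv2.INTER_AREA)/255.
def fit(views,pts,x0,R0=np.eye(3),useyaw=True,zf=False,ign=None):
    """views: [(pic,mask)]; x0=(x,y,yaw deg[,z]) -> best pose, score"""
    def c(q):
        t=np.radians(q[2]*100 if useyaw else 0); R=np.array([[np.cos(t),-np.sin(t),0],[np.sin(t),np.cos(t),0],[0,0,1]])
        W=pts@R0.T@R.T+[q[0],q[1],q[3] if zf else x0[3]]; s=0
        for i,(p,m) in enumerate(views):
            h=hullmask(p,W); 
            if ign is not None and ign[i] is not None: h=h*ign[i]
            s+=np.abs(h-m).sum()/max(m.sum(),1)
        return s/len(views)
    q0=np.array([x0[0],x0[1],x0[2]/100,x0[3]]); sx=np.vstack([q0]+[q0+d for d in np.diag([.006,.006,.05,.006])])
    o=minimize(c,q0,method="Nelder-Mead",options=dict(initial_simplex=sx,maxiter=250,xatol=1e-4,fatol=1e-4))
    return o.x*[1,1,100,1],o.fun
def best(p,t,near):
    L=outline_of(p,t); L=[x for x in L]
    if not L: return None
    d=[np.hypot((x["bbox"][0]+x["bbox"][2])/2-near[0],(x["bbox"][1]+x["bbox"][3])/2-near[1]) for x in L]
    i=int(np.argmin(d)); return L[i]["region"].astype(float) if d[i]<15 else None
E
cat > tray.py <<'E'
from h import *
w=np.load("w1.npy",allow_pickle=True).item(); t=capture("top")
def red(p,box):
    hsv=cv2.cvtColor(p["frame"],cv2.COLOR_RGB2HSV); m=(((hsv[...,0]<6)|(hsv[...,0]>174))&(hsv[...,1]>190)&(hsv[...,2]>50)).astype(np.uint8)
    z=np.zeros_like(m); z[box[1]:box[3],box[0]:box[2]]=m[box[1]:box[3],box[0]:box[2]]
    z=cv2.morphologyEx(z,cv2.MORPH_OPEN,np.ones((2,2)))
    c=np.argwhere(z)[:,::-1]; h=cv2.convexHull(c.astype(np.int32)); o=np.zeros_like(m); cv2.fillConvexPoly(o,h,1); return o.astype(float)
mw=red(w,(105,70,232,238)); mt=red(t,(280,148,382,209)); iw=np.ones((384,512)); iw[238:]=0
for v,ig in (([(w,mw)],[iw]),([(t,mt)],[None]),([(w,mw),(t,mt)],[iw,None])): print(fit(v,TRAY,(.565,-.197,2.9,0),ign=ig))
E
python3 tray.py
python3 -m creep '[[87.6,0,1,0,0,0,0],[87.6,0,1,0,0,0,0],[87.6,0,1,0,0,0,0],[87.6,0,1,0,0,0,0],[87.6,0,1,0,0,0,0],[87.6,0,1,0,0,0,0],[87.6,0,1,0,0,0,0],[87.6,0,1,0,0,0,0]]'
python3 -m creep '[[87.6,0,1,0,0,0,0],[87.6,0,1,0,0,0,0],[87.6,0,1,0,0,0,0],[87.6,0,1,0,0,0,0],[87.6,0,1,0,0,0,0],[87.6,0,1,0,0,0,0],[87.6,0,1,0,0,0,0],[87.6,0,0,0,0,0,0]]'
cat > meas.py <<'E'
from h import *
S=dict(A=("shaker_a",SHA,(.447,.032,5,0)),B=("shaker_b",SHB,(.453,.162,0,0)),J=("jar",JAR,(.482,.313,0,0)))
P=[capture(n) for n in("side","top","wrist")]; np.save("P.npy",P,allow_pickle=True); save(P[2],"w2.png",None,1.5)
for k,(n,pts,x0) in S.items():
    V=[]
    for p in P:
        m=best(p,n,proj(p,[x0[0],x0[1],.045])); V.append((p,m))
    print(k,[None if m is None else int(m.sum()) for _,m in V])
    V=[v for v in V if v[1] is not None]
    for v in V: print("  1:",v[0]["shot"],*fit([v],pts,x0,useyaw=k!="J"))
    if V: print("  all",*fit(V,pts,x0,useyaw=k!="J")); print("  all z",*fit(V,pts,x0,useyaw=k!="J",zf=True))
E
python3 meas.py
```

```text
time_s: 4.1
tcp_pos: [0.4469, -0.0146, 0.3517]
eef_rot: [-180.0, 0.0, -90.1]
contact_force: [1.6, 0.9, 0.2]
gripper_width: 0.0878
gripper_force: 0.0
time_s: 4.77
tcp_pos: [0.4475, 0.1625, 0.3511]
eef_rot: [180.0, 0.0, -90.0]
contact_force: [-0.1, 0.4, -0.4]
gripper_width: 0.0877
gripper_force: 0.0
A [482, 307, 1577]
  1: 13 [ 0.4524  0.0353  9.5389 -0.008 ] 0.1268895940118786
  1: 14 [0.449  0.033  8.918  0.0013] 0.054927508462668445
  1: 15 [0.4485 0.0327 8.565  0.0001] 0.06066370746142464
  all [0.4492 0.0331 7.8963 0.0054] 0.1167347482025362
  all z [ 0.4494  0.0325  7.2193 -0.0039] 0.1103140900601558
B [662, 325, 1273]
  1: 13 [ 0.4568  0.1636 -2.0212  0.0035] 0.050672353533558444
  1: 14 [ 0.4529  0.162  -0.3632  0.0027] 0.09546907993966816
  1: 15 [ 0.4534  0.1651 -1.5296  0.0028] 0.04774887174036936
  all [ 0.4537  0.1643 -3.5593  0.0041] 0.11011345383879056
  all z [ 0.4535  0.1646 -3.9236  0.0012] 0.11010372078601723
J [975, None, 1688]
  1: 13 [ 0.4873  0.3179  1.32   -0.0084] 0.09175666163901458
  1: 15 [ 0.4837  0.3133 -2.5668  0.0032] 0.28949679397825484
  all [ 0.4852  0.3184  0.8787 -0.0079] 0.209090385747202
  all z [ 0.486   0.3171 -0.4085 -0.0051] 0.20109597335106116Traceback (most recent call last):
  File "tray.py", line 8, in <module>
    mw=red(w,(105,70,232,238)); mt=red(t,(280,148,382,209)); iw=np.ones((384,512)); iw[238:]=0
                                   ~~~^^^^^^^^^^^^^^^^^^^^^
  File "tray.py", line 7, in red
    c=np.argwhere(z)[:,::-1]; h=cv2.convexHull(c.astype(np.int32)); o=np.zeros_like(m); cv2.fillConvexPoly(o,h,1); return o.astype(float)
                                                                                        ~~~~~~~~~~~~~~~~~~^^^^^^^
cv2.error: OpenCV(4.12.0) /io/opencv/modules/imgproc/src/drawing.cpp:2404: error: (-215:Assertion failed) points.checkVector(2, CV_32S) >= 0 in function 'fillConvexPoly'
```

View pics/w2.png

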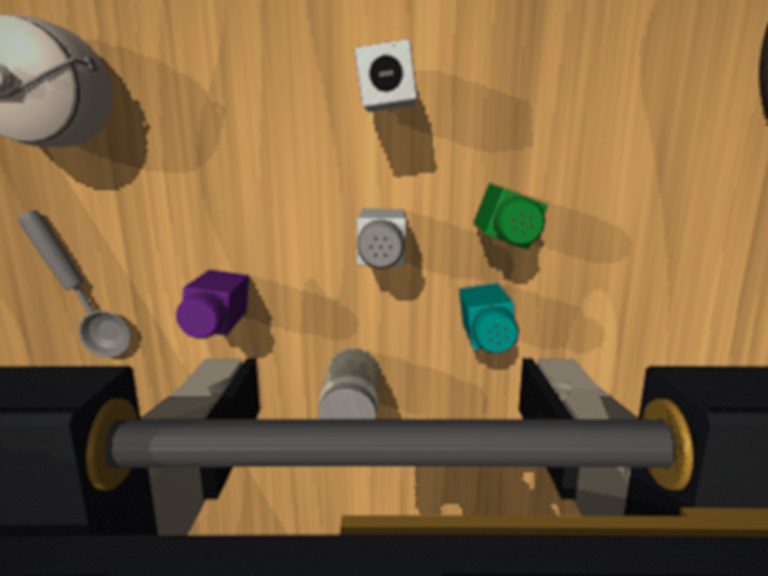

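```bash
sed -i 's/c.astype(np.int32)/np.ascontiguousarray(c,dtype=np.int32)/' tray.py; python3 - <<'E'
import re
s=open('tray.py').read().replace("cv2.fillConvexPoly(o,h,1)","cv2.fillConvexPoly(o,h,1)").replace("np.argwhere(z)[:,::-1]","np.argwhere(z)[:,::-1]; print(len(c))"); open('tray.py','w').write(s)
E
python3 -m creep '[[87.6,0.1,-1,-0.4,0,0,4.3],[87.6,0.1,-1,-0.4,0,0,4.3],[87.6,0.1,-1,-0.4,6.92,1.05,0],[87.6,0.1,-1,-0.4,6.92,1.05,0],[87.6,0.1,-1,-0.4,6.92,1.05,0],[87.6,0,-1,-0.4,6.92,1.05,0],[87.6,0,-1,-0.4,6.92,1.05,0],[87.6,0,-1,-0.4,6.92,1.05,0]]'
python3 -m creep '[[87.6,0,-0.16,-0.9,6.92,1.05,0],[87.6,0,0,-1,6.92,1.05,0],[87.6,0,0,-1,3.96,0.6,0],[87.6,0,0,-1,0,0,0],[87.6,0,0,-1,0,0,0],[87.6,0,0,-0.6,0,0,0],[87.6,0,0,-0.3,0,0,0],[87.6,0,0,0,0,0,0]]'
python3 - <<'E'
from h import *
s=r.get_state(); print(s["tcp_pos"],s["joints"],Rn.from_euler("xyz",s["eef_rot"],degrees=True).as_matrix())
E
python3 tray.py
```

```text
time_s: 6.03
tcp_pos: [0.4581, -0.0239, 0.2788]
eef_rot: [179.7, 37.2, -81.3]
contact_force: [2.1, 1.5, -0.0]
gripper_width: 0.0877
gripper_force: 0.0
time_s: 6.7
tcp_pos: [0.4567, -0.0268, 0.1308]
eef_rot: [178.7, 55.0, -81.9]
contact_force: [0.1, -0.3, 0.9]
gripper_width: 0.0875
gripper_force: 0.0
[ 0.4567 -0.0268  0.1308] [-20.3119  28.9072  -6.1592 -45.239  -90.277   43.926 ] [[ 0.0805 -0.9874 -0.1366]
 [-0.568  -0.1581  0.8077]
 [-0.8191  0.0126 -0.5736]]
13497
1234
(array([ 0.5658, -0.1936,  3.1709,  0.0027]), np.float64(0.017958812727902534))
(array([ 0.6003, -0.1605, 30.194 , -0.0763]), np.float64(0.9600775584206286))
(array([ 0.5658, -0.1933,  2.9901,  0.0021]), np.float64(0.5115836366229941))
```

```bash
python3 -m creep '[[87.6,-0.08,0.56,-0.65,0,0,0],[87.6,-0.08,0.56,-0.65,0,0,0],[87.6,-0.08,0.56,-0.65,0,0,0],[87.6,-0.08,0.56,-0.65,0,0,0],[87.6,-0.06,0.56,-0.67,0,0,0],[87.6,0,0,0,0,0,0],[87.6,0,0,0,0,0,0]]' 25
python3 - <<'E'
from h import *
s=r.get_state(); R=Rn.from_euler("xyz",s["eef_rot"],degrees=True).as_matrix();print(s["tcp_pos"],s["tcp_pos"]-.019*R[:,2]);print(R)
E
```

```text
time_s: 7.33
tcp_pos: [0.448, 0.0433, 0.0512]
eef_rot: [179.1, 54.9, -81.5]
contact_force: [0.5, -0.8, 0.5]
gripper_width: 0.0875
gripper_force: 0.0
[0.448  0.0433 0.0512] [0.4506 0.028  0.0622]
[[ 0.0847 -0.9871 -0.1358]
 [-0.5689 -0.1598  0.8068]
 [-0.8181  0.0089 -0.5751]]
```

```bash
python3 -m creep '[[30,0,0,0,0,0,0],[30,0,0,0,0,0,0],[30,0,0,0,0,0,0],[30,0,0,0,0,0,0],[30,0,0,0,0,0,0],[30,0,0,0.3,0,0,0],[30,0,0,0.6,0,0,0],[30,0,0,0.7,0,0,0]]' 25
python3 -m creep '[[30,0.01,-0.07,0,-5.92,-0.96,0],[30,0.01,-0.07,0,-5.92,-0.96,0],[30,0.01,-0.07,0,-5.92,-0.96,0],[30,0.01,-0.07,0,-5.92,-0.96,0],[30,0.01,-0.07,0,-5.92,-0.96,0],[30,0.01,-0.07,0,-5.92,-0.96,0],[30,0.01,-0.07,0,-5.92,-0.96,0],[30,0.01,-0.07,0,-5.92,-0.96,0]]'
python3 -m creep '[[30,0.01,-0.07,0,-5.92,-0.96,0],[30,0.01,-0.07,0,-5.92,-0.96,0],[30,0.01,-0.07,0,-5.92,-0.96,0],[30,0.01,-0.07,0,-5.92,-0.96,0],[30,0.01,-0.07,0,-5.92,-0.96,0],[30,0.01,-0.07,0,-5.92,-0.96,0],[30,0.01,-0.07,0,-5.92,-0.96,0],[30,0,0,0,0,0,0]]'
python3 - <<'E'
from h import *
s=r.get_state(); R=Rn.from_euler("xyz",s["eef_rot"],degrees=True).as_matrix();print(s["tcp_pos"],s["tcp_pos"]-.019*R[:,2],s["joints"]);print(R)
p=capture("side");save(p,"s2.png",(200,100,360,260),3)
E
```

```text
time_s: 8.0
tcp_pos: [0.4471, 0.0428, 0.0902]
eef_rot: [178.7, 55.0, -82.0]
contact_force: [-0.6, 1.0, 0.1]
gripper_width: 0.0419
gripper_force: 25.0
time_s: 8.67
tcp_pos: [0.4508, 0.0295, 0.0919]
eef_rot: [180.0, 6.8, -81.3]
contact_force: [-0.1, -1.9, -1.7]
gripper_width: 0.0421
gripper_force: 25.0
time_s: 9.33
tcp_pos: [0.4516, 0.0177, 0.0896]
eef_rot: [-179.9, -35.4, -81.3]
contact_force: [0.3, -0.5, -1.1]
gripper_width: 0.0415
gripper_force: 25.0
[0.4516 0.0177 0.0896] [0.4499 0.0286 0.1051] [ 48.8114  15.9121 -49.9441  33.5085 -53.7298 -67.2673]
[[ 0.1237 -0.9882  0.0903]
 [-0.8054 -0.1531 -0.5726]
 [ 0.5797 -0.0019 -0.8148]]
```

View pics/s2.png

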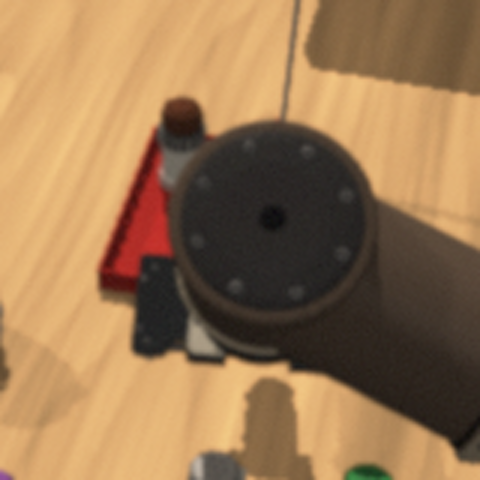

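```bash
python3 -m creep '[[30,0,0,-0.6,0,0,0],[30,0,0,-0.8,0,0,0],[30,0,0,-0.8,0,0,0],[30,0,0,-0.5,0,0,0],[30,0,0,-0.25,0,0,0],[30,0,0,-0.1,0,0,0],[30,0,0,-0.03,0,0,0],[30,0,0,0,0,0,0]]'
python3 - <<'E'
from h import *
s=r.get_state(); R=Rn.from_euler("xyz",s["eef_rot"],degrees=True).as_matrix();print(s["tcp_pos"],s["tcp_pos"]-.019*R[:,2],s["joints"],s["contact_force"]);print(R[:,2])
E
```

```text
time_s: 10.05
tcp_pos: [0.4517, 0.0167, 0.0136]
eef_rot: [-179.8, -34.9, -81.6]
contact_force: [0.2, 0.4, -1.0]
gripper_width: 0.042
gripper_force: 25.0
[0.4517 0.0167 0.0136] [0.45   0.0274 0.0292] [ 46.2258  23.1905 -55.1893  41.9814 -42.8668 -76.7264] [ 0.1916  0.4212 -0.96  ]
[ 0.088  -0.5659 -0.8198]
```

```bash
python3 -m creep '[[30,0,0,-0.05,0,0,0],[30,0,0,-0.05,0,0,0],[30,0,0,0,0,0,0]]'
python3 - <<'E'
from h import *
s=r.get_state();print(s["tcp_pos"],s["contact_force"])
E
```

```text
time_s: 10.3
tcp_pos: [0.4515, 0.0169, 0.0108]
eef_rot: [-179.8, -35.0, -81.5]
contact_force: [0.3, 0.8, -2.1]
gripper_width: 0.042
gripper_force: 25.0
[0.4515 0.0169 0.0108] [ 0.3391  0.8402 -2.129 ]
```

```bash
python3 -m creep '[[30,0,0,-0.05,0,0,0],[30,0,0,0,0,0,0]]'; python3 -m creep '[[30,0,0,-0.05,0,0,0],[30,0,0,0,0,0,0]]'
```

```text
time_s: 10.47
tcp_pos: [0.4517, 0.0168, 0.0101]
eef_rot: [-179.8, -35.1, -81.5]
contact_force: [-2.5, 2.0, 8.6]
gripper_width: 0.0417
gripper_force: 25.0
time_s: 10.63
tcp_pos: [0.4519, 0.0167, 0.0098]
eef_rot: [-179.7, -35.1, -81.5]
contact_force: [-7.7, 5.9, 21.0]
gripper_width: 0.042
gripper_force: 25.0
```

```bash
python3 -m creep '[[30,0,0,0.05,0,0,0],[60,0,0,0,0,0,0],[87.6,0,0,0,0,0,0],[87.6,0,0,0,0,0,0],[87.6,-0.03,0.15,0.22,0,0,0],[87.6,-0.06,0.4,0.57,0,0,0],[87.6,-0.08,0.55,0.8,0,0,0],[87.6,-0.08,0.55,0.8,0,0,0]]'
python3 -m creep '[[87.6,-0.08,0.55,0.8,0,0,0],[87.6,-0.08,0.55,0.8,0,0,0],[87.6,0.05,-0.4,0.1,5.92,0.96,0],[87.6,0.05,-0.4,0.1,5.92,0.96,0],[87.6,0.05,-0.4,0.1,5.92,0.96,0],[87.6,0.05,-0.4,0.1,5.92,0.96,0],[87.6,0.05,-0.4,0.1,5.92,0.96,0],[87.6,0.05,-0.4,0.1,5.92,0.96,0]]'
python3 -m creep '[[87.6,0.05,-0.4,0.1,5.92,0.96,0],[87.6,0.05,-0.4,0.1,5.92,0.96,0],[87.6,0.05,-0.4,0.1,5.92,0.96,0],[87.6,0.05,-0.4,0.1,5.92,0.96,0],[87.6,0.05,-0.4,0.1,5.92,0.96,0],[87.6,0,0,0,0,0,0]]'
python3 - <<'E'
from h import *
s=r.get_state(); R=Rn.from_euler("xyz",s["eef_rot"],degrees=True).as_matrix();print(s["tcp_pos"],s["joints"]);print(R)
P=[capture(n) for n in("side","top","wrist")]; np.save("P2.npy",P,allow_pickle=True)
a=[cv2.resize(P[0]["frame"][150:260,220:330],(400,400)),cv2.resize(P[2]["frame"],(400,400))]
cv2.imwrite("pics/l.png",np.hstack(a)[:,:,::-1])
for n,p in zip("stw",P): print(n,[(np.round(x["bbox"]).tolist(),round(x["conf"],2)) for x in search_frame(p,"shaker_a")],proj(p,[.45,.015,.02]))
E
```

```text
time_s: 11.3
tcp_pos: [0.4441, 0.0575, 0.0693]
eef_rot: [-180.0, -35.1, -81.4]
contact_force: [1.3, 0.4, 0.3]
gripper_width: 0.083
gripper_force: 0.0
time_s: 11.97
tcp_pos: [0.4485, 0.0258, 0.1249]
eef_rot: [179.9, 1.0, -81.3]
contact_force: [0.6, -1.7, -0.5]
gripper_width: 0.0874
gripper_force: 0.0
time_s: 12.47
tcp_pos: [0.4547, -0.029, 0.1343]
eef_rot: [179.1, 30.5, -82.1]
contact_force: [1.5, 0.0, -0.0]
gripper_width: 0.0878
gripper_force: 0.0
[ 0.4547 -0.029   0.1343] [ -6.1907  15.1701 -15.1778 -30.9768 -71.599   27.4728]
[[ 0.1188 -0.9893 -0.0852]
 [-0.8534 -0.1456  0.5005]
 [-0.5075  0.0132 -0.8616]]
s [([296.0, 289.0, 319.0, 326.0], 0.96), ([276.0, 199.0, 291.0, 230.0], 0.91), ([188.0, 257.0, 211.0, 292.0], 0.9), ([302.0, 254.0, 335.0, 290.0], 0.64), ([259.0, 249.0, 281.0, 284.0], 0.63)] [285.917  226.3691]
t [([154.0, 253.0, 178.0, 275.0], 0.91), ([190.0, 260.0, 213.0, 280.0], 0.8), ([165.0, 152.0, 189.0, 176.0], 0.78), ([187.0, 216.0, 206.0, 234.0], 0.75)] [254.0713 225.0562]
w [([214.0, 61.0, 282.0, 194.0], 0.8), ([92.0, 258.0, 109.0, 273.0], 0.74), ([213.0, 239.0, 252.0, 333.0], 0.72), ([288.0, 312.0, 329.0, 341.0], 0.64), ([309.0, 235.0, 369.0, 331.0], 0.55), ([0.0, 0.0, 232.0, 77.0], 0.53)] [254.1096 165.485 ]
```

View pics/l.png

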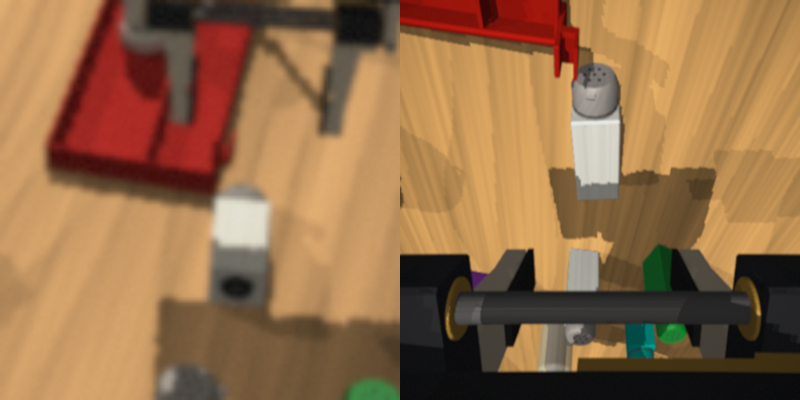

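```bash
python3 - <<'E'
from h import *
P=[capture("side"),capture("wrist")]
R0=Rn.from_euler("x",-90,degrees=True).as_matrix()
V=[(p,best(p,"shaker_a",c)) for p,c in zip(P,((284,215),(248,127)))]
for v in ([V[1]],V):
    q,f=fit(v,SHA,(.459,-.034,9,.021),R0=R0); t=np.radians(q[2]); b=np.array([-np.sin(t),np.cos(t)])
    print(q,f,"base",q[:2]+.09*b,"G50",q[:2]+.04*b)
E
```

```text
[ 0.4643 -0.0654  9.4036  0.0418] 0.03553126415372793 base [0.4496 0.0234] G50 [ 0.4577 -0.0259]
[ 0.4634 -0.0655  6.8997  0.0444] 0.09509163629421782 base [0.4526 0.0239] G50 [ 0.4586 -0.0257]
```

```bash
python3 - <<'E'
from h import *
P=[capture("side"),capture("wrist")]
print(atz(P[0],285.2,228.6,.021), "top-base edge side", atz(P[0],285.5,150+247/400*110,.042))
w=P[1]; sx,sy=512/400,384/400
for n,u,v,z in(("base top edge",597,185,.042),("base bot edge",598,198,0),("cap shoulder",595,122,.042),("cap end bottom?",595,68,.035)): print(n,atz(w,(u-400)*sx,v*sy,z))
for y in (.0234,.0553): print(proj(P[0],[.449,y,.021]),proj(w,[.449,y,.042]))
s=r.get_state();R=Rn.from_euler("xyz",s["eef_rot"],degrees=True).as_matrix(); print(w["origin"],s["tcp_pos"],R.T@(w["origin"]-s["tcp_pos"]))
E
```

```text
[0.4501 0.0238 0.021 ] top-base edge side [0.4547 0.0049 0.042 ]
base top edge [0.4524 0.0132 0.042 ]
base bot edge [0.4434 0.069  0.    ]
cap shoulder [ 0.4617 -0.0403  0.042 ]
cap end bottom? [ 0.4661 -0.0716  0.035 ]
[285.6228 228.5613] [254.593  187.2715]
[282.9666 237.7411] [249.16   213.2192]
[ 0.4774 -0.1673  0.2346] [ 0.4543 -0.0228  0.1363] [ 0.0773  0.0007 -0.1584]
```

```bash
python3 -m creep '[[87.6,0.03,0.02,-0.2,-6.03,-0.92,0],[87.6,0.03,0.02,-0.2,-6.03,-0.92,0],[87.6,0.03,0.02,-0.2,-6.03,-0.92,0],[87.6,0.03,0.02,-0.2,-6.03,-0.92,0],[87.6,0,0,-0.2,-6.03,-0.92,0],[87.6,0,0,-0.9,0,0,0],[87.6,0,0,-0.9,0,0,0],[87.6,0,0,0,0,0,0]]'
python3 - <<'E'
from h import *
s=r.get_state();R=Rn.from_euler("xyz",s["eef_rot"],degrees=True).as_matrix(); print(s["tcp_pos"],(np.array([.4573,-.0209,.008])-s["tcp_pos"])/.025);print(R)
E
```

```text
time_s: 13.73
tcp_pos: [0.4546, -0.021, 0.0632]
eef_rot: [179.1, -0.4, -81.3]
contact_force: [-0.7, 0.2, -0.7]
gripper_width: 0.0876
gripper_force: 0.0
[ 0.4546 -0.021   0.0632] [ 0.109   0.0027 -2.2066]
[[ 0.1507 -0.9885 -0.0147]
 [-0.9886 -0.1506 -0.0089]
 [ 0.0066  0.0158 -0.9999]]
```

```bash
python3 -m creep '[[87.6,0.05,0,-0.8,0.13,-0.9,0],[87.6,0.06,0,-0.8,0,0,0],[87.6,0,0,-0.5,0,0,0],[87.6,0,0,-0.1,0,0,0],[30,0,0,0,0,0,0],[30,0,0,0,0,0,0],[30,0,0,0,0,0,0],[30,0,0,0,0,0,0]]' 25
python3 -m creep '[[30,0,0,0,0,0,0],[30,0,0,0,0,0,0],[30,0,0,0.4,0,0,0],[30,-0.06,0.4,0.2,0,0,0],[30,-0.06,0.6,0,0,0,0],[30,-0.06,0.6,0,0,0,0],[30,-0.06,0.4,0,0,0,0],[30,0,0.1,0,0,0,0]]'
python3 - <<'E'
from h import *
s=r.get_state();R=Rn.from_euler("xyz",s["eef_rot"],degrees=True).as_matrix(); print(s["tcp_pos"],s["contact_force"]);print(R)
P=[capture("side")]
R0=Rn.from_euler("x",-90,degrees=True).as_matrix()
m=best(P[0],"shaker_a",proj(P[0],[.45,.033,.035])); print(proj(P[0],[.45,.033,.035]),None if m is None else m.sum())
if m is not None: print(fit([(P[0],m)],SHA,(.456,-.01,9,.036),R0=R0))
E
```

```text
time_s: 14.4
tcp_pos: [0.4608, -0.0215, 0.012]
eef_rot: [-179.6, -0.3, -81.5]
contact_force: [-0.6, -0.5, 0.9]
gripper_width: 0.0662
gripper_force: 0.0
time_s: 15.07
tcp_pos: [0.4539, 0.0323, 0.0262]
eef_rot: [-179.7, -0.3, -81.4]
contact_force: [-0.3, 0.7, -1.7]
gripper_width: 0.0422
gripper_force: 24.9
[0.4539 0.0323 0.0262] [-0.3402  0.7486 -1.6987]
[[ 0.1496 -0.9887  0.0064]
 [-0.9887 -0.1497 -0.0051]
 [ 0.006  -0.0056 -1.    ]]
[284.7636 227.8585] 434.0
(array([ 0.4601, -0.0074,  6.998 ,  0.0346]), np.float64(0.3356103731815307))
```

```bash
python3 -m creep '[[30,0,0,-0.3,0,0,0],[30,0,0,-0.17,0,0,0],[30,0,0,-0.08,0,0,0],[30,0,0,0,0,0,0],[75,0,0,0,0,0,0],[75,0,0,0,0,0,0],[75,0,0,0.04,0,0,0],[75,0,0,0.04,0,0,0]]'
python3 -m creep '[[75,0,0.04,0,5.77,0.87,0],[75,0,0.04,0,5.77,0.87,0],[75,0,0.04,0,5.77,0.87,0],[75,0,0.04,0,5.77,0.87,0],[75,0,0.04,0,5.77,0.87,0],[75,0,0.04,0,5.77,0.87,0],[75,0,0,0,0,0,0],[75,0,0,0,0,0,0]]'
python3 - <<'E'
from h import *
s=r.get_state();R=Rn.from_euler("xyz",s["eef_rot"],degrees=True).as_matrix(); print(s["tcp_pos"],s["contact_force"],"G",s["tcp_pos"]-.019*R[:,2]);print(R)
P=[capture("side"),capture("wrist")]
R0=Rn.from_euler("x",-90,degrees=True).as_matrix()
for p in P:
  m=best(p,"shaker_a",proj(p,[.45,.033,.025])); print(None if m is None else m.sum())
  if m is not None: print(fit([(p,m)],SHA,(.456,-.01,9,.021),R0=R0))
cv2.imwrite("pics/m.png",np.hstack([cv2.resize(P[0]["frame"][150:260,220:330],(400,400)),cv2.resize(P[1]["frame"],(400,400))])[:,:,::-1])
E
```

```text
time_s: 15.83
tcp_pos: [0.4539, 0.0305, 0.014]
eef_rot: [-179.7, -0.4, -81.5]
contact_force: [-0.5, -0.8, 0.2]
gripper_width: 0.0632
gripper_force: 0.0
time_s: 16.5
tcp_pos: [0.453, 0.0323, 0.0123]
eef_rot: [179.7, 32.1, -82.0]
contact_force: [0.4, 0.2, -0.0]
gripper_width: 0.0747
gripper_force: 0.0
[0.453  0.0323 0.0123] [ 0.3593  0.1648 -0.0424] G [0.4545 0.0223 0.0284]
[[ 0.1174 -0.99   -0.0785]
 [-0.8391 -0.1412  0.5254]
 [-0.5312  0.0042 -0.8472]]
573.0
(array([ 0.4631, -0.0143,  6.8055,  0.0268]), np.float64(0.06667351059097286))
None
```

View pics/m.png

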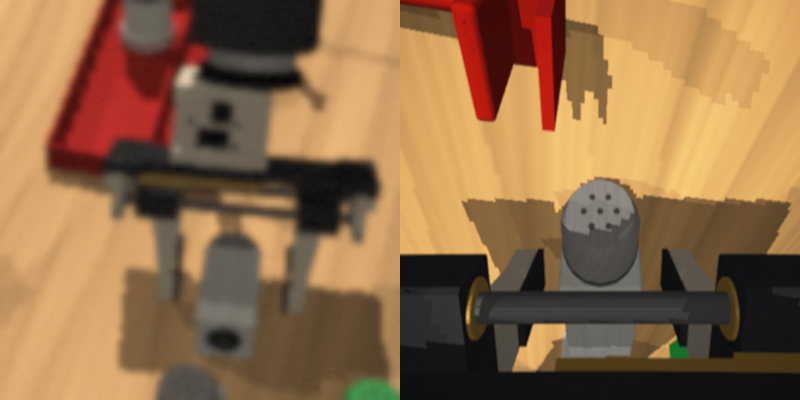

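```bash
python3 -m creep '[[75,0,0.13,0.03,5.93,0.89,0],[75,0,0.13,0.03,5.93,0.89,0],[75,0,0,0,0,0,0],[30,0,0,0,0,0,0],[30,0,0,0,0,0,0],[30,0,0,0,0,0,0],[30,0,0,0,0,0,0],[30,0,0,0,0,0,0]]' 30
python3 -m creep '[[30,0,0,0,0,0,0],[30,0,0,0.5,0,0,0],[30,0,0,0.8,0,0,0],[30,0,0,0.8,0,0,0],[30,0,0,0.8,0,0,0],[30,0,0,0.8,0,0,0],[30,0,0,0.8,0,0,0],[30,0,0,0,0,0,0]]'
python3 - <<'E'
from h import *
s=r.get_state();R=Rn.from_euler("xyz",s["eef_rot"],degrees=True).as_matrix(); print(s["tcp_pos"],s["contact_force"],"G",s["tcp_pos"]-.019*R[:,2],s["joints"]);print(R)
E
```

```text
time_s: 17.37
tcp_pos: [0.4528, 0.0417, 0.0159]
eef_rot: [180.0, 44.0, -81.5]
contact_force: [0.5, 0.3, -0.4]
gripper_width: 0.0472
gripper_force: 0.0
time_s: 18.03
tcp_pos: [0.4544, 0.0404, 0.1319]
eef_rot: [-179.7, 43.9, -81.3]
contact_force: [1.0, 0.0, -1.0]
gripper_width: 0.0424
gripper_force: 29.9
[0.4544 0.0404 0.1319] [ 0.9597  0.0231 -0.984 ] G [0.4562 0.0274 0.1456] [ -8.8714  19.5702 -13.3606 -42.8275 -77.2618  35.015 ]
[[ 0.109  -0.9891 -0.0991]
 [-0.712  -0.1473  0.6866]
 [-0.6937 -0.0043 -0.7203]]
```

```bash
python3 -m creep '[[30,0.1,-0.3,0.2,-5.93,-0.88,0],[30,0.18,-0.6,0.2,-5.93,-0.88,0],[30,0.18,-0.62,0.2,-5.93,-0.88,0],[30,0.18,-0.62,0.2,-5.93,-0.88,0],[30,0.18,-0.62,0.1,-5.93,-0.88,0],[30,0.18,-0.62,0.1,-5.93,-0.88,0],[30,0.18,-0.62,0,-5.93,-0.88,0],[30,0.18,-0.62,0,-5.93,-0.88,0]]'
python3 -m creep '[[30,0.18,-0.62,0,-5.93,-0.88,0],[30,0.18,-0.62,0,-5.93,-0.88,0],[30,0.18,-0.62,0,-5.93,-0.88,0],[30,0.18,-0.62,0,-5.93,-0.88,0],[30,0.18,-0.62,0,-5.93,-0.88,0],[30,0.18,-0.62,0,-5.93,-0.88,0],[30,0.18,-0.62,0,-5.93,-0.88,0],[30,0,0,0,0,0,0]]'
cat > st.py <<'E'
from h import *
s=r.get_state();R=Rn.from_euler("xyz",s["eef_rot"],degrees=True).as_matrix(); print(s["tcp_pos"],s["contact_force"],"G",s["tcp_pos"]-.019*R[:,2],s["joints"]);print(R)
E
python3 st.py
```

```text
time_s: 18.7
tcp_pos: [0.4877, -0.0744, 0.1542]
eef_rot: [-179.8, -4.1, -81.6]
contact_force: [-1.2, -1.9, -2.5]
gripper_width: 0.0421
gripper_force: 29.9
time_s: 19.37
tcp_pos: [0.5172, -0.1837, 0.1509]
eef_rot: [179.6, -46.2, -81.3]
contact_force: [-1.3, -0.4, -2.7]
gripper_width: 0.042
gripper_force: 29.9
[ 0.5172 -0.1837  0.1509] [-1.2521 -0.4263 -2.6984] G [ 0.5152 -0.1701  0.164 ] [ 21.8364  14.4513 -53.664   59.3261 -54.6037 -63.262 ]
[[ 0.105  -0.9891  0.103 ]
 [-0.6845 -0.147  -0.714 ]
 [ 0.7214  0.0045 -0.6925]]
```

```bash
python3 -m creep '[[30,0.2,0.6,0,0,0,0],[30,0.4,1,0,0,0,0],[30,0.4,1,0,0,0,0],[30,0.4,1,0,0,0,0],[30,0.4,1,0,0,0,0],[30,0.3,1,0,0,0,0],[30,0.3,1,0,0,0,0],[30,0,0.4,0,0,0,0]]'
python3 -m creep '[[30,0,0,-0.5,0,0,0],[30,0,0,-1,0,0,0],[30,0,0,-1,0,0,0],[30,0,0,-0.7,0,0,0],[30,0,0,-0.4,0,0,0],[30,0,0,0,0,0,0]]'
python3 st.py
python3 - <<'E'
from h import *
w=np.load("w1.npy",allow_pickle=True).item()
G=np.vstack([circ(.025,0),circ(.025,.102)])
# capture-bound masks need fresh pictures; use top view
p=capture("top"); print([(np.round(x["bbox"]),x["conf"]) for x in search_frame(p,"grinder")])
print("grinder base edge from w1", [atz(w,u/1.5,v/1.5,.003) for u,v in((240,210),(262,186),(236,157))], "top",atz(w,205/1.5,190/1.5,.105))
E
```

```text
time_s: 20.03
tcp_pos: [0.5798, -0.0038, 0.1526]
eef_rot: [-179.9, -45.5, -81.7]
contact_force: [1.9, 1.0, -1.4]
gripper_width: 0.042
gripper_force: 29.9
time_s: 20.53
tcp_pos: [0.5768, -0.0093, 0.0608]
eef_rot: [179.7, -45.8, -81.6]
contact_force: [0.1, -0.0, -0.9]
gripper_width: 0.0419
gripper_force: 29.9
[ 0.5768 -0.0093  0.0608] [ 0.1082 -0.0204 -0.9425] G [0.5749 0.0042 0.0741] [ 38.1095  30.1516 -41.3757  47.8553 -56.8182 -70.6011]
[[ 0.1022 -0.9897  0.1003]
 [-0.6895 -0.1432 -0.71  ]
 [ 0.717   0.0034 -0.697 ]]
[(array([349., 159., 368., 179.]), 0.77)]
grinder base edge from w1 [array([ 0.5922, -0.2281,  0.003 ]), array([ 0.5691, -0.2511,  0.003 ]), array([ 0.5918, -0.2779,  0.003 ])] top [ 0.5885 -0.2561  0.105 ]
```

```bash
python3 -m creep '[[30,0,0,-0.3,0,0,0],[30,0,0,-0.25,0,0,0],[30,0,0,-0.1,0,0,0],[30,0,0,0,0,0,0]]'; python3 - <<'E'
from h import *
print(r.get_state()["tcp_pos"])
p=capture("side"); R0=np.diag([1,-1,-1.]); c=proj(p,[.575,0,.05]); print(c,[np.round(x["bbox"]).tolist() for x in search_frame(p,"shaker_a")])
print(proj(p,[.575,0,0.]),proj(p,[.575,0,.09]))
save(p,"s5.png",(int(c[0])-60,int(c[1])-70,int(c[0])+60,int(c[1])+50),5)
E
```

```text
time_s: 20.97
tcp_pos: [0.5781, -0.0082, 0.046]
eef_rot: [180.0, -45.8, -81.7]
contact_force: [-0.9, 0.0, -1.1]
gripper_width: 0.042
gripper_force: 29.9
[ 0.5781 -0.0082  0.046 ]
[242.8025 205.5589] [[186.0, 255.0, 211.0, 289.0], [297.0, 291.0, 319.0, 327.0], [238.0, 187.0, 248.0, 192.0], [259.0, 266.0, 280.0, 282.0]]
[243.2629 217.5823] [242.4114 195.3015]
```

View pics/s5.png

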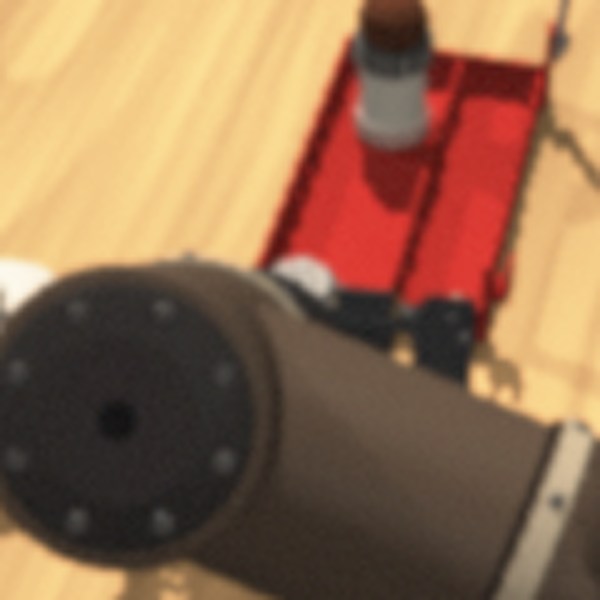

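```bash
python3 -m creep '[[30,0,0,-0.12,0,0,0],[30,0,0,0,0,0,0]]'; python3 -m creep '[[30,0,0,-0.08,0,0,0],[30,0,0,0,0,0,0]]'
```

```text
time_s: 21.23
tcp_pos: [0.5783, -0.0079, 0.0431]
eef_rot: [-180.0, -45.8, -81.7]
contact_force: [-0.6, 0.4, -1.3]
gripper_width: 0.0419
gripper_force: 29.9
time_s: 21.4
tcp_pos: [0.5782, -0.008, 0.0411]
eef_rot: [180.0, -45.8, -81.7]
contact_force: [-0.1, 0.0, -1.1]
gripper_width: 0.042
gripper_force: 29.9
```

```bash
python3 -m creep '[[30,0,0,-0.06,0,0,0],[30,0,0,0,0,0,0]]'; python3 st.py
```

```text
time_s: 21.57
tcp_pos: [0.5782, -0.008, 0.0397]
eef_rot: [180.0, -45.8, -81.7]
contact_force: [0.8, 0.0, -0.8]
gripper_width: 0.0421
gripper_force: 29.9
[ 0.5782 -0.008   0.0397] [ 0.8312  0.0355 -0.8096] G [0.5763 0.0055 0.0529] [ 37.7228  31.9553 -42.2339  49.7704 -54.9408 -73.134 ]
[[ 0.101  -0.9895  0.1038]
 [-0.6894 -0.1448 -0.7098]
 [ 0.7173  0.0001 -0.6967]]
```

```bash
for i in 1; do python3 -m creep '[[30,0,0,-0.06,0,0,0],[30,0,0,0,0,0,0]]'; done; python3 -m creep '[[30,0,0,-0.06,0,0,0],[30,0,0,0,0,0,0]]' | grep -E "tcp|force"
```

```text
time_s: 21.73
tcp_pos: [0.5782, -0.008, 0.0382]
eef_rot: [180.0, -45.8, -81.7]
contact_force: [-0.3, -0.1, -1.6]
gripper_width: 0.0416
gripper_force: 29.9
tcp_pos: [0.5782, -0.008, 0.0367]
contact_force: [-0.2, 0.3, -1.2]
gripper_force: 29.9
```

```bash
python3 -m creep '[[30,0,0,-0.08,0,0,0],[30,0,0,0,0,0,0]]' | grep -E "tcp|force"; python3 -m creep '[[30,0,0,-0.06,0,0,0],[30,0,0,0,0,0,0]]' | grep -E "tcp|force"
```

```text
tcp_pos: [0.5782, -0.008, 0.0346]
contact_force: [0.3, -0.2, -2.0]
gripper_force: 29.9
tcp_pos: [0.5782, -0.008, 0.0331]
contact_force: [0.0, -0.8, -2.1]
gripper_force: 29.9
```

```bash
python3 -m creep '[[30,0,0,-0.06,0,0,0],[30,0,0,0,0,0,0]]' | grep -E "tcp|force"
python3 - <<'E'
from h import *
p=capture("top"); R0=np.diag([1,-1,-1.]); c=proj(p,[.575,0,.06]); print(c,[np.round(x["bbox"]).tolist() for x in search_frame(p,"shaker_a")])
p=capture("wrist"); print(proj(p,[.575,0,.06]),[np.round(x["bbox"]).tolist() for x in search_frame(p,"shaker_a")], proj(p,[.575,0,.0]),proj(p,[.575,-.02,.0]))
E
```

```text
tcp_pos: [0.5782, -0.008, 0.0316]
contact_force: [-0.4, -0.3, -1.8]
gripper_force: 29.9
[260.039  175.6994] [[252.0, 169.0, 270.0, 186.0], [192.0, 258.0, 212.0, 282.0], [186.0, 216.0, 207.0, 235.0], [157.0, 252.0, 178.0, 273.0]]
[262.4195 251.6926] [[204.0, 173.0, 317.0, 324.0], [193.0, 0.0, 473.0, 189.0]] [261.5511 288.2907] [266.2302 255.3893]
```

```bash
python3 -m creep '[[30,0,0,-0.06,0,0,0],[30,0,0,0,0,0,0]]' | grep -E "tcp|ct_force"; python3 -m creep '[[30,0,0,-0.06,0,0,0],[30,0,0,0,0,0,0]]' | grep -E "tcp|ct_force"
```

```text
tcp_pos: [0.5787, -0.0079, 0.031]
contact_force: [-0.0, 0.7, 3.4]
tcp_pos: [0.5789, -0.008, 0.0309]
contact_force: [-3.0, 3.1, 14.2]
```

```bash
python3 -m creep '[[30,0,0,-0.06,0,0,0],[30,0,0,0,0,0,0]]' | grep -E "tcp|ct_force"; python3 - <<'E'
from h import *
p=capture("wrist"); R0=np.diag([1,-1,-1.]); m=best(p,"shaker_a",(260,250)); s=r.get_state(); R=Rn.from_euler("xyz",s["eef_rot"],degrees=True).as_matrix(); G=s["tcp_pos"]-.019*R[:,2]; print(G)
if m is not None:
  np.save("m.npy",m); ys,xs=np.where(m>0); print(xs.min(),xs.max(),ys.min(),ys.max(),m.sum())
for z0 in (0,.01): print(z0,[proj(p,[.577,y,z]).round() for y,z in((-.021,z0),(.021,z0),(-.021,z0+.07),(0,z0+.09))])
f=cv2.resize(p["frame"],(400,300))[:,:,::-1]; t=capture("top"); cv2.imwrite("pics/n.png",np.hstack([cv2.resize(f,(400,400)),cv2.resize(t["frame"][120:250,180:310],(400,400))[:,:,::-1]]))
E
```

```text
tcp_pos: [0.579, -0.0081, 0.0308]
contact_force: [-9.7, 6.6, 24.9]
[0.577  0.0054 0.044 ]
203 315 172 322 11455.0
0 [array([264., 253.]), array([254., 326.]), array([266., 196.]), array([259., 219.])]
0.01 [array([265., 247.]), array([253., 323.]), array([267., 183.]), array([259., 205.])]
```

View pics/n.png

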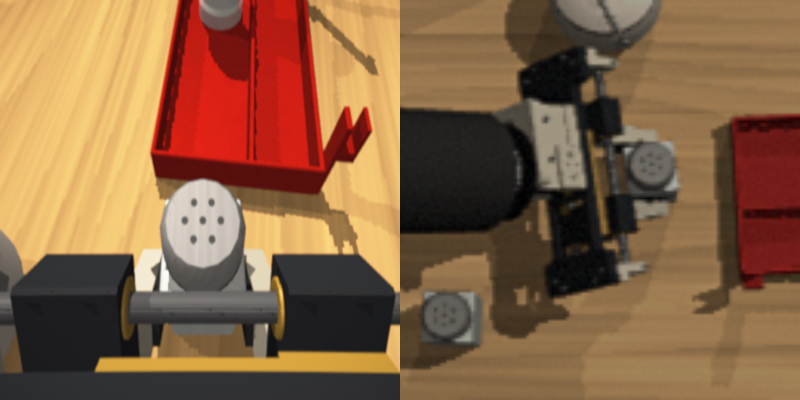

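```bash
python3 -m creep '[[30,0,0,0.06,0,0,0],[30,0,0,0.04,0,0,0],[65,0,0,0,0,0,0],[65,0,0,0,0,0,0],[65,0,0,0,0,0,0],[65,0,0,0,0,0,0],[65,-0.03,0.2,0.2,0,0,0],[65,-0.1,0.4,0.4,0,0,0]]'
python3 -m creep '[[65,-0.2,0.6,0.6,0,0,0],[65,-0.2,0.6,0.6,0,0,0],[65,-0.2,0.6,0.8,0,0,0],[65,-0.2,0.6,1,0,0,0],[87.6,0,0,1,5.69,0.85,0],[87.6,0,-0.2,1,5.69,0.85,0],[87.6,0,-0.3,0.5,5.69,0.85,0],[87.6,0,-0.3,0,5.69,0.85,0]]'
python3 -m creep '[[87.6,0,-0.3,0,5.69,0.85,0],[87.6,0.2,-0.3,0,5.69,0.85,0],[87.6,0.2,-0.3,0,5.69,0.85,0],[87.6,0.2,-0.3,0,5.69,0.85,0],[87.6,0.1,-0.3,0,0,0,0],[87.6,0,0,0,0,0,0]]'
cat > ma.py <<'E'
from h import *
p=[capture("top"),capture("side"),capture("wrist")]; R0=np.diag([1,-1,-1.]); 
for v in p:
    m=best(v,"shaker_a",proj(v,[.577,-.002,.045]))
    if m is not None: print(fit([(v,m)],SHB,(.577,-.002,8,0)))
E
python3 st.py; python3 ma.py
```

```text
time_s: 23.92
tcp_pos: [0.5741, 0.0058, 0.0443]
eef_rot: [179.8, -45.9, -81.6]
contact_force: [0.2, -0.7, -0.0]
gripper_width: 0.0647
gripper_force: 0.0
time_s: 24.58
tcp_pos: [0.5564, 0.0492, 0.1861]
eef_rot: [-179.7, -22.4, -81.6]
contact_force: [0.2, -0.3, -0.1]
gripper_width: 0.085
gripper_force: 0.0
time_s: 25.08
tcp_pos: [0.5732, 0.0076, 0.183]
eef_rot: [179.9, 0.2, -81.8]
contact_force: [0.5, 0.6, -0.4]
gripper_width: 0.0877
gripper_force: 0.0
[0.5732 0.0076 0.183 ] [ 0.506   0.5586 -0.3578] G [0.5733 0.0075 0.202 ] [ 20.1377  12.9713 -15.8168  -0.2716 -61.2278 -11.8519]
[[ 0.1418 -0.9899 -0.0017]
 [-0.9899 -0.1419  0.0038]
 [-0.004   0.0011 -1.    ]]
(array([ 0.5805, -0.0003, 12.6871, -0.0052]), np.float64(0.0911168660336252))
(array([ 0.5769, -0.0015,  8.2369,  0.0018]), np.float64(0.04630993830554028))
```

```bash
python3 -m creep '[[87.6,0.15,-0.35,-0.6,0,0,0],[87.6,0,0,-1,0,0,0],[87.6,0,0,-1,0,0,0],[87.6,0,0,-1,0,0,0],[87.6,0,0,-1,0,0,0],[87.6,0,0,-0.7,0,0,0],[87.6,0,0,-0.3,0,0,0],[30,0,0,0,0,0,0]]' 30
python3 -m creep '[[30,0,0,0,0,0,0],[30,0,0,0,0,0,0],[30,0,0,0,0,0,0],[30,0,0,0,0,0,0],[30,0,0,0,0,0,0],[30,0,0,0.5,0,0,0],[30,0,0,1,0,0,0],[30,0,0,1,0,0,0]]'
python3 -m creep '[[30,0,0,1,0,0,-5.2],[30,-0.2,-1,1,0,0,0],[30,-0.25,-1,0.5,0,0,0],[30,-0.25,-1,0,0,0,0],[30,-0.25,-1,0,0,0,0],[30,-0.25,-1,0,0,0,0],[30,-0.25,-0.5,0,0,0,0],[30,0,0,0,0,0,0]]'
python3 st.py
cat > tray2.py <<'E'
from h import *
w=capture("wrist"); g=w["frame"]
hsv=cv2.cvtColor(g,cv2.COLOR_RGB2HSV); m=(((hsv[...,0]<6)|(hsv[...,0]>174))&(hsv[...,1]>190)&(hsv[...,2]>50)).astype(np.uint8); m=cv2.morphologyEx(m,cv2.MORPH_OPEN,np.ones((3,3)))
m[238:]=0; ys,xs=np.where(m); print(xs.min(),xs.max(),ys.min(),ys.max())
h=cv2.convexHull(np.ascontiguousarray(np.argwhere(m)[:,::-1],dtype=np.int32)); o=np.zeros_like(m); cv2.fillConvexPoly(o,h,1)
ig=np.ones((384,512)); ig[238:]=0
print(fit([(w,o.astype(float))],TRAY,(.5658,-.1936,3,0),ign=[ig]))
cv2.imwrite("tray_w.png",g[:,:,::-1])
E
python3 tray2.py
```

```text
time_s: 26.05
tcp_pos: [0.5749, 0.0012, 0.0405]
eef_rot: [179.7, 0.2, -81.5]
contact_force: [0.2, -0.4, 0.5]
gripper_width: 0.0848
gripper_force: 0.0
time_s: 26.72
tcp_pos: [0.5753, 0.0004, 0.1049]
eef_rot: [179.7, 0.2, -81.6]
contact_force: [-0.5, 0.4, -2.8]
gripper_width: 0.0398
gripper_force: 29.8
time_s: 27.38
tcp_pos: [0.5385, -0.1388, 0.1674]
eef_rot: [179.8, 0.2, -87.0]
contact_force: [-0.7, -0.4, -2.1]
gripper_width: 0.0397
gripper_force: 29.8
[ 0.5385 -0.1388  0.1674] [-0.6519 -0.3783 -2.1496] G [ 0.5385 -0.1389  0.1864] [  5.5683  12.238  -19.0181  -0.2448 -58.8876  -2.4287]
[[ 0.0526 -0.9986 -0.0028]
 [-0.9986 -0.0526  0.0034]
 [-0.0035  0.0027 -1.    ]]
137 314 0 237
(array([ 0.5661, -0.1933,  3.2953,  0.002 ]), np.float64(0.01669849986673305))
```

```bash
python3 - <<'E'
from h import *
s=r.get_state(); T=s["tcp_pos"]; print(s["gripper_width"],s["gripper_force"])
for n in("top","side","wrist"):
    v=capture(n); L=outline_of(v,"shaker_a"); print(n,[(np.round(x["bbox"]).tolist(),round(x["conf"],2)) for x in L])
    for zb in (T[2]-.0405,):
        q=np.array([proj(v,X+[T[0],T[1],zb]) for X in SHB]); print("  expected",q.min(0).round(),q.max(0).round())
    m=best(v,"shaker_a",q.mean(0))
    if m is not None:
        print("  upright fit",fit([(v,m)],SHB,(T[0],T[1],3,zb),zf=(n!="top")))
# colours along held shaker in wrist image near axis
v=capture("wrist")
for dz in np.arange(-.01,.1,.01):
    u=proj(v,[T[0],T[1]-.02,zb+dz]).round().astype(int); print(round(dz,2),u,v["frame"][u[1],u[0]] if 0<=u[1]<384 else None)
E
```

```text
0.04014325714196609 29.844215982502647
top [([155.0, 252.0, 177.0, 274.0], 0.88), ([185.0, 220.0, 199.0, 228.0], 0.68), ([163.0, 150.0, 185.0, 175.0], 0.66)]
  expected [308. 172.] [331. 194.]
side [([184.0, 254.0, 211.0, 290.0], 0.89), ([298.0, 288.0, 318.0, 324.0], 0.76), ([259.0, 131.0, 276.0, 168.0], 0.62), ([260.0, 249.0, 284.0, 284.0], 0.57), ([308.0, 255.0, 333.0, 290.0], 0.57)]
  expected [260. 125.] [279. 161.]
wrist [([214.0, 177.0, 304.0, 280.0], 0.58)]
  expected [210. 189.] [315. 349.]
-0.01 [261 188] [179 178 168]
0.0 [262 192] [179 178 168]
0.01 [262 197] [181 180 170]
0.02 [262 202] [183 182 171]
0.03 [262 208] [189 187 176]
0.04 [262 215] [111 108 103]
0.05 [262 222] [144 138 132]
0.06 [263 230] [161 153 147]
0.07 [263 240] [183 176 167]
0.08 [263 251] [183 176 167]
0.09 [264 263] [172 166 157]
```

```bash
python3 - <<'E'
from h import *
s=r.get_state(); T=s["tcp_pos"]
v=capture("side"); m=best(v,"shaker_a",(268,150)); 
if m is not None:
    m[:, :]=m; print(m.sum())
    for z in (.09,.10,.11,.12): print(z,fit([(v,m)],SHB,(T[0],T[1],3,z)))
w=capture("wrist"); m=best(w,"shaker_a",(259,228))
if m is not None:
    ig=np.ones((384,512)); ig[275:]=0; m[275:]=0
    for z in (.09,.10,.11,.12): print("w",z,fit([(w,m)],SHB,(T[0],T[1],3,z),ign=[ig]))
E
```

```text
457.0
0.09 (array([ 0.5459, -0.1485, 10.5066,  0.092 ]), np.float64(0.13081048612004978))
0.1 (array([ 0.5446, -0.1385, 13.5403,  0.0909]), np.float64(0.15330158321534304))
0.11 (array([ 0.5409, -0.1278, 12.2865,  0.1004]), np.float64(0.1770798472561891))
0.12 (array([ 0.538 , -0.1121, 14.1306,  0.1061]), np.float64(0.20877847856867035))
w 0.09 (array([ 0.5394, -0.1367,  5.0874,  0.0952]), np.float64(0.04098384297243983))
w 0.1 (array([ 0.5396, -0.1389,  4.5734,  0.1034]), np.float64(0.04236880462718316))
w 0.11 (array([ 0.5404, -0.1412,  2.4252,  0.1158]), np.float64(0.09575858712279237))
w 0.12 (array([ 0.5399, -0.1433,  0.9731,  0.13  ]), np.float64(0.1655510746457763))
```

```bash
python3 -m creep '[[30,-0.15,-0.8,0,0,0,0],[30,-0.17,-0.99,0,0,0,0],[30,-0.17,-0.98,0,0,0,0],[30,0,0,-0.5,0,0,0],[30,0,0,-0.8,0,0,0],[30,0,0,-0.7,0,0,0],[30,0,0,-0.3,0,0,0],[30,0,0,0,0,0,0]]'
python3 st.py
python3 - <<'E'
from h import *
T=r.get_state()["tcp_pos"]
w=capture("wrist"); L=outline_of(w,"shaker_a"); print([(np.round(x["bbox"]).tolist(),round(x["conf"],2)) for x in L])
m=best(w,"shaker_a",(259,228))
if m is not None:
    ig=np.ones((384,512)); ig[275:]=0; m[275:]=0
    print("w",fit([(w,m)],SHB,(T[0],T[1],3,T[2]-.07),ign=[ig]))
for n,X in (("bay -x wall top",(-.0655,-.012,.024)),("divider",(-.0135,-.012,.024))):
    t=np.radians(3.2); R=np.array([[np.cos(t),-np.sin(t)],[np.sin(t),np.cos(t)]]); print(n,np.r_[R@X[:2]+[.566,-.1935],X[2]])
E
python3 tray2.py
```

```text
time_s: 28.8
tcp_pos: [0.5264, -0.2059, 0.108]
eef_rot: [179.7, 0.2, -86.8]
contact_force: [-0.7, 0.3, -0.7]
gripper_width: 0.0394
gripper_force: 29.8
[ 0.5264 -0.2059  0.108 ] [-0.7378  0.2567 -0.6501] G [ 0.5266 -0.206   0.127 ] [ -1.6712  16.632  -21.8563  -0.2569 -51.861    4.9847]
[[ 0.055  -0.9985 -0.006 ]
 [-0.9985 -0.055   0.0037]
 [-0.004   0.0058 -1.    ]]
[]
bay -x wall top [ 0.5013 -0.2091  0.024 ]
divider [ 0.5532 -0.2062  0.024 ]
94 319 37 237
(array([ 0.5667, -0.1976,  3.3608,  0.0059]), np.float64(0.09357959005713803))
```

```bash
python3 -m creep '[[30,0,0,-0.5,0,0,0],[30,0,0,-0.4,0,0,0],[30,0,0,0,0,0,0]]'|grep -E "tcp|ct_f"; python3 -m creep '[[30,0,0,-0.15,0,0,0],[30,0,0,0,0,0,0]]'|grep -E "tcp|ct_f";python3 -m creep '[[30,0,0,-0.1,0,0,0],[30,0,0,0,0,0,0]]'|grep -E "tcp|ct_f"
```

```text
tcp_pos: [0.5268, -0.2057, 0.0861]
contact_force: [-0.6, 0.3, -3.2]
tcp_pos: [0.5277, -0.206, 0.0834]
contact_force: [-0.0, 0.8, -1.6]
tcp_pos: [0.5279, -0.206, 0.0811]
contact_force: [-0.4, 0.5, -1.8]
```

```bash
python3 -m creep '[[30,0,0,-0.1,0,0,0],[30,0,0,0,0,0,0]]'|grep -E "tcp|ct_f";python3 -m creep '[[30,0,0,-0.08,0,0,0],[30,0,0,0,0,0,0]]'|grep -E "tcp|ct_f"
```

```text
tcp_pos: [0.5277, -0.206, 0.0784]
contact_force: [-0.2, -0.6, -2.1]
tcp_pos: [0.5277, -0.206, 0.0764]
contact_force: [-0.3, -0.2, -0.7]
```

```bash
python3 -m creep '[[30,0,0,-0.07,0,0,0],[30,0,0,0,0,0,0]]'|grep -E "tcp|ct_f";python3 -m creep '[[30,0,0,-0.06,0,0,0],[30,0,0,0,0,0,0]]'|grep -E "tcp|ct_f"
```

```text
tcp_pos: [0.5276, -0.206, 0.0746]
contact_force: [-0.8, -0.1, -2.9]
tcp_pos: [0.528, -0.206, 0.0735]
contact_force: [0.0, -0.2, 0.0]
```

```bash
python3 -m creep '[[30,0,0,-0.06,0,0,0],[30,0,0,0,0,0,0]]'|grep -E "tcp|ct_f"
```

```text
tcp_pos: [0.5286, -0.2061, 0.0731]
contact_force: [-2.0, 1.6, 9.0]
```

```bash
python3 -m creep '[[30,0,0,0.03,0,0,0],[62,0,0,0,0,0,0],[62,0,0,0,0,0,0],[62,0,0,0,0,0,0],[62,0,0,0,0,0,0],[62,0,0,0.3,0,0,0],[62,0,0,0.7,0,0,0],[62,0,0,1,0,0,0]]'
python3 -m creep '[[87.6,0,0,1,0,0,0],[87.6,0,0.5,1,0,0,0],[87.6,-0.2,1,1,0,0,0],[87.6,-0.2,1,0,0,0,-4.5],[87.6,-0.2,1,0,0,0,0],[87.6,-0.2,1,0,0,0,0],[87.6,-0.2,1,0,0,0,0],[87.6,0,0,0,0,0,0]]'
python3 - <<'E'
from h import *
for n in("top","side","wrist"):
    v=capture(n); m=best(v,"shaker_a",proj(v,[.528,-.2065,.048])); g=best(v,"grinder",proj(v,[.592,-.253,.05]))
    if m is not None: print(n,fit([(v,m)],SHB,(.528,-.2065,4,.003)))
    if g is not None: print(n,"gr",fit([(v,g)],np.vstack([circ(.025,0),circ(.025,.1)]),(.592,-.253,0,.003),useyaw=False))
E
```

```text
time_s: 31.08
tcp_pos: [0.5263, -0.2058, 0.1217]
eef_rot: [179.6, 0.2, -86.8]
contact_force: [0.1, -0.3, -0.1]
gripper_width: 0.0621
gripper_force: 0.0
time_s: 31.75
tcp_pos: [0.5021, -0.0658, 0.1985]
eef_rot: [179.9, 0.2, -91.2]
contact_force: [-0.6, -0.4, 0.6]
gripper_width: 0.0875
gripper_force: 0.0
top (array([ 0.5301, -0.2077,  8.8055,  0.0051]), np.float64(0.29302972802024035))
top gr (array([ 0.5908, -0.2516, -0.4068,  0.0046]), np.float64(0.2694302534909746))
side (array([ 0.5338, -0.2071,  6.3083,  0.0005]), np.float64(0.06976365118174409))
side gr (array([ 0.5966, -0.2537,  2.0942,  0.0006]), np.float64(0.8761497326203207))
wrist (array([ 0.5299, -0.209 ,  3.8391,  0.007 ]), np.float64(0.022426979090391343))
```

```bash
python3 -m creep '[[87.6,-0.24,1,0,0,0,0],[87.6,-0.24,1,0,0,0,0],[87.6,-0.24,1,0,0,0,0],[87.6,-0.24,1,0,0,0,0],[87.6,-0.24,1,0,0,0,0],[87.6,-0.24,1,0,0,0,0],[87.6,-0.24,1,0,0,0,0],[87.6,-0.24,1,0,0,0,0]]'
python3 -m creep '[[87.6,0,1,0,0,0,0],[87.6,0,0.2,0,0,0,0],[87.6,0,0,0,0,0,0]]'
python3 st.py
cat > mb.py <<'E'
from h import *
for n in("top","side","wrist"):
    v=capture(n); m=best(v,"shaker_b",proj(v,[.4535,.1645,.048])); j=best(v,"jar",proj(v,[.484,.315,.05]))
    if m is not None: print(n,fit([(v,m)],SHB,(.4535,.1645,-2,0)))
    if j is not None: print(n,"jar",fit([(v,j)],JAR,(.484,.315,0,0),useyaw=False))
E
python3 mb.py
```

```text
time_s: 32.87
tcp_pos: [0.4545, 0.1323, 0.1977]
eef_rot: [179.9, 0.2, -91.4]
contact_force: [0.1, 0.4, -0.1]
gripper_width: 0.0878
gripper_force: 0.0
time_s: 33.12
tcp_pos: [0.4549, 0.1627, 0.1975]
eef_rot: [179.9, 0.2, -91.2]
contact_force: [0.9, -0.5, 0.4]
gripper_width: 0.0877
gripper_force: 0.0
[0.4549 0.1627 0.1975] [ 0.9305 -0.4884  0.3539] G [0.455  0.1626 0.2165] [ 42.8758   3.598  -25.1483  -0.2522 -61.2157 -43.9866]
[[-0.0215 -0.9998 -0.0021]
 [-0.9998  0.0215  0.0033]
 [-0.0032  0.0022 -1.    ]]
top (array([  0.4516,   0.1477, -36.1669,   0.0394]), np.float64(1.0796005358665206))
side (array([ 0.4565,  0.1645,  0.0717, -0.0019]), np.float64(0.0688034188034188))
side jar (array([ 0.4867,  0.3187, -1.8934, -0.0033]), np.float64(0.10523960621593034))
wrist (array([ 0.4535,  0.1651, -1.2184,  0.0006]), np.float64(0.03684450524395805))
wrist jar (array([ 0.4838,  0.3072, -6.2475,  0.0135]), np.float64(1.4271523364224317))
```

```bash
python3 -m creep '[[87.6,-0.05,0.09,-0.6,0,0,0],[87.6,0,0,-1,0,0,0],[87.6,0,0,-1,0,0,0],[87.6,0,0,-1,0,0,0],[87.6,0,0,-1,0,0,0],[87.6,0,0,-0.9,0,0,0],[87.6,0,0,-0.6,0,0,0],[87.6,0,0,-0.16,0,0,0]]'
python3 -m creep '[[30,0,0,0,0,0,0],[30,0,0,0,0,0,0],[30,0,0,0,0,0,0],[30,0,0,0,0,0,0],[30,0,0,0,0,0,0],[30,0,0,0,0,0,0],[30,0,0,0,0,0,0],[30,0,0,0,0,0,0]]' 30
python3 -m creep '[[30,0,0,0.4,0,0,0],[30,0,0,1,0,0,0],[30,0,0,1,0,0,0],[30,0,0,1,0,0,0],[30,0,0,0.8,0,0,4.4],[30,0.2,-1,0,0,0,0],[30,0.25,-1,0,0,0,0],[30,0.25,-1,0,0,0,0]]'
python3 -m creep '[[30,0.25,-1,0,0,0,0],[30,0.25,-1,0,0,0,0],[30,0.25,-1,0,0,0,0],[30,0.25,-1,0,0,0,0],[30,0.25,-1,0,0,0,0],[30,0.25,-1,0,0,0,0],[30,0.25,-1,0,0,0,0],[30,0,0,0,0,0,0]]'
python3 st.py
```

```text
time_s: 34.23
tcp_pos: [0.4522, 0.1625, 0.0387]
eef_rot: [179.7, 0.0, -91.4]
contact_force: [-1.1, 0.1, -0.1]
gripper_width: 0.0876
gripper_force: 0.0
time_s: 34.9
tcp_pos: [0.4537, 0.1639, 0.0414]
eef_rot: [179.9, 0.2, -91.3]
contact_force: [-0.7, 0.3, 3.7]
gripper_width: 0.0417
gripper_force: 30.0
time_s: 35.57
tcp_pos: [0.4709, 0.0882, 0.1465]
eef_rot: [179.9, 0.2, -86.8]
contact_force: [0.5, 0.2, -2.5]
gripper_width: 0.0421
gripper_force: 30.0
time_s: 36.23
tcp_pos: [0.515, -0.0893, 0.1456]
eef_rot: [179.8, 0.2, -87.1]
contact_force: [0.6, 0.1, -1.0]
gripper_width: 0.0417
gripper_force: 30.0
[ 0.515  -0.0893  0.1456] [ 0.6258  0.0529 -1.0497] G [ 0.5151 -0.0893  0.1646] [ 11.5457  10.4058 -24.6458  -0.2275 -55.1073  -8.4786]
[[ 0.0512 -0.9987 -0.0034]
 [-0.9987 -0.0512  0.0026]
 [-0.0028  0.0032 -1.    ]]
```

```bash
python3 -m creep '[[30,0.15,-0.6,0,0,0,0],[30,0.16,-0.5,0,0,0,0],[30,0,0,-0.4,0,0,0],[30,0,0,-0.9,0,0,0],[30,0,0,-0.9,0,0,0],[30,0,0,-0.7,0,0,0],[30,0,0,-0.4,0,0,0],[30,0,0,0,0,0,0]]'
python3 -m creep '[[30,0,0,-0.2,0,0,0],[30,0,0,-0.1,0,0,0],[30,0,0,-0.1,0,0,0],[30,0,0,0,0,0,0]]'|grep -E "tcp|ct_f"; python3 -m creep '[[30,0,0,-0.08,0,0,0],[30,0,0,0,0,0,0]]'|grep -E "tcp|ct_f"
```

```text
time_s: 36.9
tcp_pos: [0.5205, -0.1134, 0.061]
eef_rot: [179.6, 0.2, -86.9]
contact_force: [-0.6, -0.3, -1.8]
gripper_width: 0.0423
gripper_force: 30.0
tcp_pos: [0.5228, -0.1136, 0.0539]
contact_force: [-0.5, 0.4, -2.3]
tcp_pos: [0.5226, -0.1137, 0.0518]
contact_force: [-0.8, -0.4, -2.3]
```

```bash
python3 -m creep '[[30,0,0,-0.1,0,0,0],[30,0,0,-0.1,0,0,0],[30,0,0,0,0,0,0]]'|grep -E "tcp|ct_f"; python3 -m creep '[[30,0,0,-0.07,0,0,0],[30,0,0,0,0,0,0]]'|grep -E "tcp|ct_f"; python3 -m creep '[[30,0,0,-0.06,0,0,0],[30,0,0,0,0,0,0]]'|grep -E "tcp|ct_f"
```

```text
tcp_pos: [0.5222, -0.1138, 0.0462]
contact_force: [0.3, -0.5, -1.9]
tcp_pos: [0.5223, -0.1138, 0.0445]
contact_force: [-0.7, -0.2, -2.3]
tcp_pos: [0.5225, -0.1138, 0.0444]
contact_force: [-4.1, 1.7, 11.7]
```

```bash
python3 -m creep '[[30,0,0,0.04,0,0,0],[60,0,0,0,0,0,0],[60,0,0,0,0,0,0],[60,0,0,0,0,0,0],[60,0,0,0.2,0,0,0],[60,0,0,0.8,0,0,0],[60,0,0,1,0,0,0],[60,0,0,1,0,0,0]]'
python3 -m creep '[[87.6,0,0,1,0,0,0],[87.6,0,0.5,1,0,0,0],[87.6,-0.08,1,1,0,0,0],[87.6,-0.1,1,0.3,0,0,0],[87.6,-0.1,1,0,0,0,0],[87.6,-0.1,1,0,0,0,0],[87.6,-0.1,1,0,0,0,0],[87.6,-0.1,1,0,0,0,0]]'
python3 -m creep '[[87.6,-0.1,1,0,0,0,0],[87.6,-0.1,1,0,0,0,0],[87.6,-0.1,1,0,0,0,0],[87.6,-0.1,1,0,0,0,0],[87.6,-0.1,1,0,0,0,0],[87.6,-0.1,1,0,0,0,0],[87.6,-0.1,1,0,0,0,0],[87.6,-0.1,1,0,0,0,0]]'
python3 -m creep '[[87.6,0,1,0,0,0,0],[87.6,0,1,0,0,0,0],[87.6,0,1,0,0,0,0],[87.6,0,0,0,0,0,0],[87.6,0,0,0,0,0,0]]'
python3 st.py
cat > mj.py <<'E'
from h import *
for n in("top","side","wrist"):
    v=capture(n); j=best(v,"jar",proj(v,[.484,.315,.05])); L=search_frame(v,"jar"); print(n,[(np.round(x["bbox"]).tolist(),round(x["conf"],2)) for x in L],proj(v,[.484,.315,.05]))
    if j is not None: print(n,"jar",fit([(v,j)],JAR,(.484,.315,0,0),useyaw=False))
    for q,z in (("A",(.529,-.2075)),("B",(.523,-.114))):
        m=best(v,"shaker_b",proj(v,[*z,.048]))
        if m is not None: print(n,q,fit([(v,m)],SHB,(*z,3,.003)))
E
python3 mj.py
```

```text
time_s: 38.65
tcp_pos: [0.522, -0.1138, 0.1201]
eef_rot: [179.8, 0.2, -86.9]
contact_force: [0.5, 0.4, 0.7]
gripper_width: 0.0598
gripper_force: 0.0
time_s: 39.32
tcp_pos: [0.5077, 0.0499, 0.2024]
eef_rot: [179.9, 0.2, -86.9]
contact_force: [0.9, 0.2, -1.1]
gripper_width: 0.0874
gripper_force: 0.0
time_s: 39.98
tcp_pos: [0.4877, 0.25, 0.2023]
eef_rot: [179.9, 0.2, -86.9]
contact_force: [0.9, 0.5, 0.6]
gripper_width: 0.0877
gripper_force: 0.0
time_s: 40.4
tcp_pos: [0.4878, 0.3247, 0.2016]
eef_rot: [179.9, 0.2, -86.8]
contact_force: [-0.4, -0.5, -0.1]
gripper_width: 0.0877
gripper_force: 0.0
[0.4878 0.3247 0.2016] [-0.3572 -0.5493 -0.1094] G [0.4878 0.3247 0.2206] [ 52.6113  13.2617 -12.8397  -0.2424 -63.8685 -49.3362]
[[ 0.0553 -0.9985 -0.0027]
 [-0.9985 -0.0553  0.0027]
 [-0.0029  0.0025 -1.    ]]
top [([124.0, 197.0, 150.0, 225.0], 0.78)] [137.2155 210.8166]
top jar (array([0.4846, 0.3182, 3.0875, 0.0002]), np.float64(0.11766896702815204))
top A (array([ 0.5324, -0.2082, 12.5399, -0.0042]), np.float64(0.1709130989673976))
top B (array([ 0.5239, -0.1118, -0.979 ,  0.0097]), np.float64(0.09659562375674909))
side [([224.0, 298.0, 250.0, 347.0], 0.9)] [239.9229 320.2916]
side jar (array([ 0.4874,  0.3183, -0.2838, -0.0034]), np.float64(0.10986934919953383))
wrist [([233.0, 138.0, 297.0, 222.0], 0.79)] [263.0676 172.95  ]
wrist jar (array([ 0.4849,  0.3183,  2.9105, -0.0026]), np.float64(0.034367562053723225))
```

```bash
python3 -m creep '[[87.6,-0.11,-0.26,-0.6,0,0,0],[87.6,0,0,-1,0,0,0],[87.6,0,0,-1,0,0,0],[87.6,0,0,-1,0,0,0],[87.6,0,0,-1,0,0,0],[87.6,0,0,-0.9,0,0,0],[87.6,0,0,-0.7,0,0,0],[87.6,0,0,-0.22,0,0,0]]'
python3 -m creep '[[40,0,0,0,0,0,0],[40,0,0,0,0,0,0],[40,0,0,0,0,0,0],[40,0,0,0,0,0,0],[40,0,0,0,0,0,0],[40,0,0,0,0,0,0],[40,0,0,0,0,0,0]]' 30
python3 -m creep '[[40,0,0,0.4,0,0,0],[40,0,0,1,0,0,0],[40,0,0,1,0,0,0],[40,0,0,1,0,0,0],[40,0,0,0.9,0,0,0],[40,0.2,-0.7,0.3,0,0,0],[40,0.23,-1,0,0,0,0],[40,0.23,-1,0,0,0,0]]'
python3 -m creep '[[40,0.23,-1,0,0,0,0],[40,0.23,-1,0,0,0,0],[40,0.23,-1,0,0,0,0],[40,0.23,-1,0,0,0,0],[40,0.23,-1,0,0,0,0],[40,0.23,-1,0,0,0,0],[40,0.23,-1,0,0,0,0],[40,0.23,-1,0,0,0,0]]'
python3 -m creep '[[40,0.23,-1,0,0,0,0],[40,0.23,-1,0,0,0,0],[40,0.23,-1,0,0,0,0],[40,0.23,-1,0,0,0,0],[40,0.23,-1,0,0,0,0],[40,0.23,-1,0,0,0,0],[40,0,0,0,0,0,0],[40,0,0,0,0,0,0]]'
python3 st.py
```

```text
time_s: 41.82
tcp_pos: [0.484, 0.316, 0.0384]
eef_rot: [179.7, 0.0, -86.9]
contact_force: [0.2, -0.1, -0.3]
gripper_width: 0.0873
gripper_force: 0.0
time_s: 42.4
tcp_pos: [0.4856, 0.3177, 0.0424]
eef_rot: [179.9, 0.3, -86.9]
contact_force: [-1.8, 0.0, 6.6]
gripper_width: 0.0571
gripper_force: 30.0
time_s: 43.07
tcp_pos: [0.5016, 0.2494, 0.1575]
eef_rot: [179.9, 0.3, -86.9]
contact_force: [-0.1, -0.2, -3.4]
gripper_width: 0.0572
gripper_force: 30.0
time_s: 43.73
tcp_pos: [0.5473, 0.0484, 0.1566]
eef_rot: [179.8, 0.2, -86.9]
contact_force: [0.3, 0.0, -3.6]
gripper_width: 0.0568
gripper_force: 30.0
time_s: 44.4
tcp_pos: [0.5817, -0.1015, 0.1561]
eef_rot: [179.8, 0.2, -87.1]
contact_force: [0.3, 1.0, -3.0]
gripper_width: 0.0568
gripper_force: 30.0
[ 0.5817 -0.1015  0.1561] [ 0.3075  0.9712 -3.0107] G [ 0.5818 -0.1016  0.1751] [  8.9013  15.9523 -15.5627  -0.2619 -58.655   -5.8404]
[[ 0.051  -0.9987 -0.0035]
 [-0.9987 -0.051   0.0034]
 [-0.0036  0.0034 -1.    ]]
```

```bash
python3 -m creep '[[40,0.15,-0.7,0,0,0,0],[40,0.14,-0.8,0,0,0,0],[40,0.14,-0.72,0,0,0,0],[40,0,0,0,0,0,0],[40,0,0,-0.5,0,0,0],[40,0,0,-0.9,0,0,0],[40,0,0,-0.6,0,0,0],[40,0,0,0,0,0,0]]'
python3 st.py
python3 - <<'E'
from h import *
T=r.get_state()["tcp_pos"]
v=capture("side"); j=best(v,"jar",proj(v,[T[0],T[1],T[2]+.01]));
if j is not None: print(fit([(v,j)],JAR,(T[0],T[1],0,T[2]-.0424),useyaw=False))
v=capture("top"); print([(np.round(x["bbox"]).tolist(),round(x["conf"],2)) for x in search_frame(v,"grinder")])
E
```

```text
time_s: 45.07
tcp_pos: [0.5903, -0.1545, 0.103]
eef_rot: [179.5, 0.3, -86.9]
contact_force: [-0.3, 0.2, -3.3]
gripper_width: 0.057
gripper_force: 30.0
[ 0.5903 -0.1545  0.103 ] [-0.2823  0.2398 -3.2534] G [ 0.5905 -0.1546  0.122 ] [  3.4744  20.7904 -16.2489  -0.3385 -53.4254  -0.208 ]
[[ 0.0534 -0.9985 -0.0084]
 [-0.9986 -0.0535  0.0042]
 [-0.0047  0.0081 -1.    ]]
(array([ 0.5922, -0.1511,  1.1535,  0.0555]), np.float64(0.14643979906011992))
[([347.0, 156.0, 372.0, 179.0], 0.63), ([329.0, 187.0, 350.0, 207.0], 0.6), ([286.0, 154.0, 446.0, 213.0], 0.37)]
```

```bash
python3 -m creep '[[40,0.04,-0.06,-0.4,0,0,0],[40,0,0,-0.6,0,0,0],[40,0,0,-0.6,0,0,0],[40,0,0,-0.3,0,0,0],[40,0,0,-0.1,0,0,0],[40,0,0,0,0,0,0]]'|grep -E "tcp|ct_f"
python3 -m creep '[[40,0,0,-0.08,0,0,0],[40,0,0,0,0,0,0]]'|grep -E "tcp|ct_f"; python3 -m creep '[[40,0,0,-0.06,0,0,0],[40,0,0,0,0,0,0]]'|grep -E "tcp|ct_f"
```

```text
tcp_pos: [0.5939, -0.1573, 0.056]
contact_force: [-0.2, 0.6, -2.7]
tcp_pos: [0.5946, -0.1572, 0.0549]
contact_force: [-0.7, 0.6, -3.4]
tcp_pos: [0.5943, -0.1572, 0.0532]
contact_force: [-0.4, -0.2, -3.5]
```

```bash
python3 -m creep '[[40,0,0,-0.12,0,0,0],[40,0,0,-0.1,0,0,0],[40,0,0,0,0,0,0]]'|grep -E "tcp|ct_f"; python3 -m creep '[[40,0,0,-0.06,0,0,0],[40,0,0,0,0,0,0]]'|grep -E "tcp|ct_f"; python3 -m creep '[[40,0,0,-0.04,0,0,0],[40,0,0,0,0,0,0]]'|grep -E "tcp|ct_f"
```

```text
tcp_pos: [0.5936, -0.1572, 0.0468]
contact_force: [-0.5, 0.2, -3.1]
tcp_pos: [0.594, -0.1573, 0.0456]
contact_force: [1.0, -0.3, -3.2]
tcp_pos: [0.5941, -0.1573, 0.0455]
contact_force: [-2.6, 0.1, 2.8]
```

```bash
python3 -m creep '[[40,0,0,-0.02,0,0,0],[70,0,0,0,0,0,0],[70,0,0,0,0,0,0],[70,0,0,0,0,0,0],[70,0,0,0.2,0,0,0],[70,0,0,0.7,0,0,0],[70,0,0,1,0,0,0],[70,0,0,1,0,0,0]]'
python3 -m creep '[[60,0,0,1,0,0,0],[40,0,0,1,0,0,0],[20,-0.5,0,1,0,0,0],[0,-0.5,0,1,0,0,0],[0,-0.5,0,1,0,0,0],[0,-0.5,-0.2,1,0,0,0],[0,-0.5,-0.5,1,0,0,0],[0,-0.5,-0.8,1,0,0,0]]'
python3 - <<'E'
from h import *
for n in("top","side","wrist"):
    v=capture(n); L=search_frame(v,"guard_bar"); print(n,[(np.round(x["bbox"]).tolist(),round(x["conf"],2)) for x in L])
    j=best(v,"jar",proj(v,[.594,-.157,.05]))
    if j is not None: print(n,"jar",fit([(v,j)],JAR,(.594,-.157,0,.003),useyaw=False))
    for q,z in (("A",(.529,-.2075)),("B",(.523,-.114))):
        m=best(v,"shaker_b",proj(v,[*z,.048]))
        if m is not None: print(n,q,fit([(v,m)],SHB,(*z,3,.003)))
    g=best(v,"grinder",proj(v,[.592,-.253,.05])); 
    if g is not None: print(n,"gr",fit([(v,g)],np.vstack([circ(.025,0),circ(.025,.1)]),(.592,-.253,0,.003),useyaw=False))
    print("pivot/tip px",proj(v,[.4972,-.3075,.052]),proj(v,[.5015,-.379,.262]))
print(r.get_state()["tcp_pos"])
E
```

```text
time_s: 47.35
tcp_pos: [0.5936, -0.1573, 0.1174]
eef_rot: [179.8, 0.2, -86.9]
contact_force: [1.8, -0.3, -1.0]
gripper_width: 0.0697
gripper_force: 0.0
time_s: 48.02
tcp_pos: [0.5183, -0.1942, 0.3188]
eef_rot: [179.9, 0.2, -86.8]
contact_force: [1.0, -1.4, 0.1]
gripper_width: 0.0222
gripper_force: 0.0
top [([384.0, 197.0, 437.0, 206.0], 0.46)]
top A (array([ 0.5314, -0.2018,  0.9559,  0.0072]), np.float64(0.22635246869832273))
top B (array([ 0.5228, -0.1149,  7.2695,  0.0053]), np.float64(5.488165266106442))
top gr (array([  0.5603,  -0.2035, -10.6524,   0.0023]), np.float64(11.609391124871001))
pivot/tip px [379.5678 206.4762] [440.5916 194.7184]
side []
side jar (array([ 0.5968, -0.1545,  2.0079, -0.0015]), np.float64(0.12081097197376267))
side A (array([ 0.5341, -0.2132,  7.6737,  0.0011]), np.float64(0.3841371918542337))
side B (array([ 0.526 , -0.1117,  0.6644,  0.0041]), np.float64(0.12937659368680207))
side gr (array([ 0.5981, -0.2542,  1.0267,  0.0024]), np.float64(0.6150122549019608))
pivot/tip px [293.7143 142.7799] [302.016   72.6672]
wrist [([280.0, 2.0, 300.0, 69.0], 0.7), ([53.0, 274.0, 115.0, 347.0], 0.56), ([229.0, 127.0, 268.0, 169.0], 0.4), ([161.0, 0.0, 300.0, 238.0], 0.37)]
wrist jar (array([ 0.5924, -0.1567, -3.2319,  0.0078]), np.float64(0.04609517276298275))
wrist A (array([ 0.5294, -0.2076,  3.4458,  0.0049]), np.float64(0.03786872423073354))
wrist B (array([ 0.5222, -0.1191,  1.8107,  0.0155]), np.float64(0.17023506809063682))
wrist gr (array([ 0.5889, -0.2557,  1.4166,  0.0076]), np.float64(0.14825748004806952))
pivot/tip px [282.2181  62.7837] [ 313.244  -131.1475]
[ 0.5191 -0.1947  0.3168]
```

```bash
python3 -m creep '[[0,-0.2,-1,0.2,0,0,0],[0,-0.2,-1,0.2,0,0,0],[0,-0.2,-1,0,0,0,0],[0,-0.2,-1,0,0,0,0],[0,-0.2,-1,0,0,0,0],[0,-0.2,-1,0,0,0,0],[0,0,-1,0,0,0,0],[0,0,-1,0,0,0,0]]'
python3 -m creep '[[0,0,-1,0,0,0,0],[0,0,-1,0,0,0,0],[0,0,-0.2,-0.6,0,0,0],[0,0,0,-1,0,0,0],[0,0,0,-1,0,0,0],[0,0,0,-1,0,0,0],[0,0,0,-0.4,0,0,0],[0,0,0,0,0,0,0]]'
python3 st.py; python3 - <<'E'
from h import *
v=capture("wrist"); print([(np.round(x["bbox"]).tolist(),round(x["conf"],2)) for x in search_frame(v,"guard_bar")],proj(v,[.5015,-.379,.262]),proj(v,[.4972,-.3075,.052]))
v=capture("top"); print([(np.round(x["bbox"]).tolist(),round(x["conf"],2)) for x in search_frame(v,"guard_bar")])
E
```

```text
time_s: 49.58
tcp_pos: [0.4887, -0.396, 0.3271]
eef_rot: [179.9, 0.2, -86.9]
contact_force: [0.2, -0.5, 0.2]
gripper_width: 0.0006
gripper_force: 0.0
time_s: 50.25
tcp_pos: [0.4879, -0.449, 0.2239]
eef_rot: [179.6, 0.4, -86.9]
contact_force: [-1.3, -0.1, -0.1]
gripper_width: 0.0007
gripper_force: 0.0
[ 0.4879 -0.449   0.2239] [-1.3299 -0.1018 -0.1409] G [ 0.488  -0.4491  0.2429] [-25.8942  19.8306  -0.6605  -0.1542 -69.9988  29.0088]
[[ 0.0534 -0.9986 -0.0066]
 [-0.9986 -0.0534  0.006 ]
 [-0.0064  0.0063 -1.    ]]
[] [220.0974 431.2472] [242.2863 300.4197]
[]
```

```bash
python3 -m creep '[[0,0,0.5,0,0,0,0],[0,0,0.6,0,0,0,0],[0,0,0.6,0,0,0,0],[0,-0.02,0.6,0,0,0,0],[0,-0.02,0.6,0,0,0,0],[0,-0.02,0.6,0,0,0,0],[0,-0.02,0.6,0,0,0,0],[0,-0.02,0.6,0,0,0,0]]'
python3 -m creep '[[0,-0.02,0.6,0,0,0,0],[0,-0.02,0.6,0,0,0,0],[0,-0.02,0.6,0,0,0,0],[0,-0.02,0.4,0,0,0,0],[0,0,0,0,0,0,0]]'
python3 - <<'E'
from h import *
for n in("top","side","wrist"):
    v=capture(n); print(n,[(np.round(x["bbox"]).tolist(),round(x["conf"],2)) for x in search_frame(v,"guard_bar")])
    for th in (1.93,1.6,1.3,1.1): 
        y=.222*np.cos(th); print("  ",th,proj(v,[.4972-.056*y,-.3075+.998*y,.052+.222*np.sin(th)]).round())
E
```

```text
time_s: 51.12
tcp_pos: [0.4864, -0.3305, 0.2271]
eef_rot: [179.9, 0.2, -86.9]
contact_force: [1.3, -0.7, -0.2]
gripper_width: 0.0007
gripper_force: 0.4
time_s: 51.53
tcp_pos: [0.4843, -0.275, 0.2271]
eef_rot: [179.9, 0.2, -86.8]
contact_force: [-0.9, -0.2, 0.2]
gripper_width: -0.0
gripper_force: 0.0
top []
   1.93 [443. 195.]
   1.6 [411. 196.]
   1.3 [379. 198.]
   1.1 [357. 200.]
side []
   1.93 [302.  72.]
   1.6 [300.  79.]
   1.3 [296.  93.]
   1.1 [294. 107.]
wrist [([238.0, 136.0, 252.0, 238.0], 0.61)]
   1.93 [223.  -7.]
   1.6 [226. 218.]
   1.3 [232. 359.]
   1.1 [236. 404.]
```

```bash
python3 -m creep '[[0,-0.03,0.6,-0.32,0,0,0],[0,-0.03,0.58,-0.38,0,0,0],[0,-0.03,0.56,-0.42,0,0,0],[0,-0.03,0.5,-0.44,0,0,0],[0,-0.03,0.48,-0.47,0,0,0],[0,-0.03,0.44,-0.5,0,0,0],[0,-0.03,0.36,-0.56,0,0,0],[0,-0.03,0.3,-0.58,0,0,0]]'
python3 -m creep '[[0,-0.03,0.26,-0.58,0,0,0],[0,0,0.14,-0.6,0,0,0],[0,0,0.1,-0.64,0,0,0],[0,0,0,-0.6,0,0,0],[0,0,0,-0.4,0,0,0],[0,0,0,0,0,0,0]]'
python3 - <<'E'
from h import *
print(r.get_state()["tcp_pos"])
for n in("top","side","wrist"):
    v=capture(n); print(n,[(np.round(x["bbox"]).tolist(),round(x["conf"],2)) for x in search_frame(v,"guard_bar")])
    print(proj(v,[.4972,-.3075,.052]).round())
    for th in (.4,.2,0): 
        y=.222*np.cos(th); print("  ",th,proj(v,[.4972-.056*y,-.3075+.998*y,.052+.222*np.sin(th)]).round())
E
```

```text
time_s: 52.5
tcp_pos: [0.4788, -0.1816, 0.1348]
eef_rot: [179.9, 0.2, -87.0]
contact_force: [0.3, 0.6, 1.4]
gripper_width: 0.0008
gripper_force: 0.3
time_s: 53.0
tcp_pos: [0.4764, -0.1695, 0.0626]
eef_rot: [179.7, 0.2, -87.0]
contact_force: [-1.3, -0.1, 0.1]
gripper_width: 0.0003
gripper_force: 0.0
[ 0.4764 -0.1695  0.0626]
top []
[380. 206.]
   0.4 [304. 207.]
   0.2 [297. 209.]
   0 [293. 211.]
side []
[294. 143.]
   0.4 [285. 163.]
   0.2 [283. 177.]
   0 [282. 190.]
wrist [([225.0, 0.0, 245.0, 240.0], 0.98)]
[230. -58.]
   0.4 [227. 518.]
   0.2 [235. 432.]
   0 [240. 369.]
```

Bar is nearly level; press down slightly until the fork resists.

```bash
python3 -m creep '[[0,0,0,-0.1,0,0,0],[0,0,0,-0.06,0,0,0],[0,0,0,0,0,0,0]]'|grep -E "tcp|ct_f"; python3 -m creep '[[0,0,0,-0.08,0,0,0],[0,0,0,0,0,0,0]]'|grep -E "tcp|ct_f"; python3 -m creep '[[0,0,0,-0.06,0,0,0],[0,0,0,0,0,0,0]]'|grep -E "tcp|ct_f"
```

```text
tcp_pos: [0.4778, -0.1692, 0.0606]
contact_force: [0.7, -0.1, 0.1]
tcp_pos: [0.4781, -0.1693, 0.0589]
contact_force: [-1.6, 0.5, 5.8]
tcp_pos: [0.4782, -0.1693, 0.0584]
contact_force: [-5.5, 3.5, 16.7]
```

```bash
python3 -m creep '[[0,0,0,0,0,0,0],[0,0,0,0.1,0,0,0],[0,0,0,0.6,0,0,0],[0,0,0,1,0,0,0],[0,0,0,1,0,0,0],[0,0,0,1,0,0,0],[0,-0.2,0,1,0,0,0],[0,-0.2,0,1,0,0,0]]'
python3 -m creep '[[0,-0.2,0.5,1,0,0,0],[0,-0.2,1,1,0,0,0],[0,-0.2,1,1,0,0,0],[0,-0.2,1,0,0,0,0],[0,0,0,0,0,0,0],[0,0,0,0,0,0,0]]'
python3 - <<'E'
from h import *
for n in("top","side","wrist"):
    v=capture(n); print(n,"bar",[(np.round(x["bbox"]).tolist(),round(x["conf"],2)) for x in search_frame(v,"guard_bar")],[proj(v,[.4972-.056*y,-.3075+.998*y,.052]).round().tolist() for y in(0,.222)])
    j=best(v,"jar",proj(v,[.594,-.157,.05]))
    if j is not None: print(n,"jar",fit([(v,j)],JAR,(.594,-.157,0,.003),useyaw=False))
    for q,z in (("A",(.529,-.2075)),("B",(.523,-.114))):
        m=best(v,"shaker_b",proj(v,[*z,.048]))
        if m is not None: print(n,q,fit([(v,m)],SHB,(*z,3,.003)))
E
```

```text
time_s: 54.55
tcp_pos: [0.4675, -0.1692, 0.2006]
eef_rot: [179.9, 0.2, -86.9]
contact_force: [-0.1, 0.4, -0.1]
gripper_width: 0.0009
gripper_force: 0.0
time_s: 55.05
tcp_pos: [0.4476, -0.0807, 0.275]
eef_rot: [180.0, 0.2, -86.8]
contact_force: [1.3, -0.1, 0.7]
gripper_width: 0.0003
gripper_force: 0.0
top bar [] [[380.0, 206.0], [293.0, 211.0]]
side bar [([277.0, 165.0, 285.0, 191.0], 0.48)] [[294.0, 143.0], [282.0, 190.0]]
side A (array([ 0.5341, -0.215 ,  7.243 ,  0.0021]), np.float64(0.3090502266972855))
side B (array([ 0.5259, -0.1165,  6.6229,  0.0057]), np.float64(0.1326562279588094))
wrist bar [([217.0, 0.0, 232.0, 168.0], 0.61)] [[217.0, -77.0], [225.0, 161.0]]
wrist jar (array([ 0.5936, -0.1568, -2.4376,  0.0078]), np.float64(0.034607331304614866))
wrist A (array([ 0.5302, -0.2088,  4.2983,  0.0084]), np.float64(0.05681574239713775))
wrist B (array([ 0.5225, -0.1136,  2.5688,  0.0058]), np.float64(0.0520210958204566))
```

Bar is level and everything stands in place; handing in.

```bash
python3 -c "
from plant import close_job
print(close_job())"
```

```text
the job is handed in; nothing more can be done
None
```

The job is handed in, at about 55 s of the 72 s allowed. By the last camera measurements both shakers stand cap up in the narrow bay, the jar stands in the wide bay and the guard bar rests in its fork; the grinder was last seen in place just before the bar was swung, I did not re-measure the sugar bowl, and the hand-in returned no verdict.

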